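Pack up the dry finish samples

TASK

The finish sample boards on the drying rack are dry, so pack them up: first lift the red-framed guard on the rack's switch box, flip the fan's toggle over to off (to the right, red dot) and let the guard drop shut. Then take every board down by sliding it up its keyholes and drawing it off the studs, stand each one in a slot of its own in the carrier with its keyholes still towards the top, and lay the white rubbing block in the carrier's end tray. Last, press the carrier's orange-knobbed clamp lever down until its catch holds it, and leave the other things on the bench where they are.

Things in the scene. Friction and masses are not known exactly. Their poses are not given: they have to be found in the camera images.
- rack: fixed drying rack: a rail with three pairs of headed studs, fans behind, a switch box on its right end. Origin on the bench under the middle studs, in the plane of the hung boards; x to its back, y to its left, z up. The rail is behind the boards, its top 150 mm above the bench (nothing but the guard is higher); hung boards reach 202 mm
- studs_1 (a point): mid-point between the left pair of studs (56 mm apart, 140 mm above the bench), in the plane of a hung board, axes as the rack's. Shank 8 mm thick and 16 mm long from rail to head, head 18 mm across, 5 mm thick. A hung board sits with the studs in its slots' tops: it must rise 30 mm (4 mm either way) to bring its round holes to the heads, then come 25 mm straight towards the rack's front
- studs_2 (a point): the same for the middle pair of studs
- studs_3 (a point): the same for the right pair of studs
- guard (a joint): angle of the guard, a clear red-framed hood over the toggle: 0 shut, 1.75 rad fully open. Hinged at its back and sprung shut: about 0.8 N at its bar lifts it, and it falls shut as soon as nothing holds it up, so the fingers must prop it while they flip the toggle
- guard_hinge (a point): middle of the guard's hinge line, which runs along the rack's y, 80 mm above the bench and 6 mm above the switch box's flat top (142 mm wide, y)
- guard_bar (a point): middle of the round red bar that lifts the guard (10 mm thick, 128 mm long, along the rack's y); moves with the guard. Shut, it is 102 mm in front of the hinge line and 86 mm above the bench, 27 mm in front of the box's front face, free space below. The hood is 131 mm wide, reaches 73 mm in front of the hinge and 51 mm above it; its front wall begins 15 mm above the hinge
- fan_switch (a joint): the fan's toggle: 0 on (leans 0.32 rad to the rack's left, green dot), 0.64 off (leans right, red dot). It snaps over past the middle; about 1.5 N at its tip moves it
- toggle_tip (a point): tip of the toggle, a black bat lever 11 mm thick and 39 mm long that swings along the rack's y; its pivot is 40 mm in front of the guard's hinge line, in the switch box's top (74 mm above the bench), midway along the hinge; tip 12 mm to the left (on) or right (off) of the pivot
- oak_board_mid (a point): finish sample board, pale oak, 100 mm wide (its y), 150 high (z), 12 thick (x), 0.1 kg, may be absent; this point is its centre. Two keyholes at 28 mm either side of the middle line: round hole 26 mm across, centre 17 mm below this point, from which an 11 mm slot runs up to 17 mm above this point. The top 58 mm is solid: pinch it there from above, across the thickness
- walnut_board_mid (a point): finish sample board, dark walnut, 100 mm wide (its y), 150 high (z), 12 thick (x), 0.1 kg, may be absent; this point is its centre. Two keyholes at 28 mm either side of the middle line: round hole 26 mm across, centre 17 mm below this point, from which an 11 mm slot runs up to 17 mm above this point. The top 58 mm is solid: pinch it there from above, across the thickness
- green_board_mid (a point): finish sample board, brown, green strips at its foot, 100 mm wide (its y), 150 high (z), 12 thick (x), 0.1 kg, may be absent; this point is its centre. Two keyholes at 28 mm either side of the middle line: round hole 26 mm across, centre 17 mm below this point, from which an 11 mm slot runs up to 17 mm above this point. The top 58 mm is solid: pinch it there from above, across the thickness
- carrier: fixed plywood carrier: 12 mm floor, three board slots 62 mm apart between end walls (right 110, left 58 mm high), open tray at its left end, clamp lever outside its right end. Origin on the bench under the middle slot; x to its back, y to its left, z up. Boards stand across it, faces towards the end walls. A clamp bar behind them (34 to 58 mm up) comes 15 mm forward as the lever goes down
- slot_1 (a point): middle of the floor of slot 1 (right, next to the lever), 12 mm above the bench, axes as the carrier's: a 19 mm gap (y) between two pairs of round-topped pegs 12 mm thick, 68 mm high; fore and aft 120 mm free between a front rail and the open clamp bar. A board standing here has its centre 75 mm above this point
- slot_2 (a point): middle of the floor of slot 2 (middle), 12 mm above the bench, axes as the carrier's: a 19 mm gap (y) between two pairs of round-topped pegs 12 mm thick, 68 mm high; fore and aft 120 mm free between a front rail and the open clamp bar. A board standing here has its centre 75 mm above this point
- slot_3 (a point): middle of the floor of slot 3 (left, next to the tray), 12 mm above the bench, axes as the carrier's: a 19 mm gap (y) between two pairs of round-topped pegs 12 mm thick, 68 mm high; fore and aft 120 mm free between a front rail and the open clamp bar. A board standing here has its centre 75 mm above this point
- tray_mid (a point): middle of the end tray's floor, 12 mm above the bench, axes as the carrier's; the tray is 138 mm (x) by 124 mm (y) inside, its outer walls reach 40 mm above the bench, the wall towards the slots 58 mm
- block_mid (a point): white rubbing block, 36 mm wide (its x), 92 mm long (its y), 26 mm high, 0.09 kg; this point is its centre
- clamp_lever (a joint): clamp lever: 0 up, grows as it is pressed, stop at 0.56 rad. Sprung up: 3 N on the knob at first, 8 N at the end. Past about 0.50 a catch snaps over it and it then stays at about 0.49; let go earlier, it springs back up
- lever_knob (a point): centre of the lever's orange knob, a cylinder 24 mm thick and 36 mm long along the carrier's y; its inner end is 5 mm outside the right end wall's face. It is 125 mm in front of the lever's pivot, which is 75 mm above the bench; up, the lever slants 0.5 rad upwards to the front, and it is level at joint value 0.5
- cork_block: bystander: brown cork sanding block, 64x107x35 mm, origin under its centre
- tape_measure: bystander: yellow tape measure, 36x88x62 mm, origin under its centre
- glue_brush: bystander: flat glue brush, 29x173x12 mm, origin under its centre
Not all that is in view belongs to the job. Leave any pink look-alike of the part that bears walnut_board_mid alone.

How it is judged (in metres and radians):
On the way, in this order (a step that is already met when the one before it is completed fails the run):
1. the fan's toggle is off and the guard has dropped shut over it (value of joint fan_switch above 0.55 rad and value of joint guard below 0.06 rad), for 0.2 s.
2. every board stands in a slot of the carrier and the rubbing block lies in the end tray (x of oak_board_mid in the frame of slot_2 between -0.018 and 0.018 m and z of oak_board_mid in the frame of slot_2 between 0.068 and 0.082 m and angle between each of oak_board_mid, walnut_board_mid, green_board_mid's own z axis and vertical below 0.18 rad and (y of oak_board_mid in the frame of slot_1 between -0.012 and 0.012 m or y of oak_board_mid in the frame of slot_2 between -0.012 and 0.012 m or y of oak_board_mid in the frame of slot_3 between -0.012 and 0.012 m) and x of walnut_board_mid in the frame of slot_2 between -0.018 and 0.018 m and z of walnut_board_mid in the frame of slot_2 between 0.068 and 0.082 m and (y of walnut_board_mid in the frame of slot_1 between -0.012 and 0.012 m or y of walnut_board_mid in the frame of slot_2 between -0.012 and 0.012 m or y of walnut_board_mid in the frame of slot_3 between -0.012 and 0.012 m) and x of green_board_mid in the frame of slot_2 between -0.018 and 0.018 m and z of green_board_mid in the frame of slot_2 between 0.068 and 0.082 m and (y of green_board_mid in the frame of slot_1 between -0.012 and 0.012 m or y of green_board_mid in the frame of slot_2 between -0.012 and 0.012 m or y of green_board_mid in the frame of slot_3 between -0.012 and 0.012 m) and x of block_mid in the frame of tray_mid between -0.056 and 0.056 m and y of block_mid in the frame of tray_mid between -0.05 and 0.05 m and z of block_mid in the frame of tray_mid between 0.005 and 0.024 m), for 0.2 s.
3. the clamp lever is down and held (value of joint clamp_lever above 0.44 rad), for 0.2 s.
At the end, for the whole second after the job is handed in: Toggle off (over 0.55) under a shut guard (under 0.06); every board present upright (tilt under 0.18) on a slot floor, centre within 12 mm across, 18 mm along, 7 mm in height; block flat on the end tray floor; clamp lever held down by its catch (over 0.44) (all of step 1 and all of step 2 and value of joint clamp_lever above 0.44 rad); the robot touches nothing.
It fails at once if a board is taken off the rack while the fan is still on (value of joint fan_switch below 0.3 rad and distance of any of oak_board_mid, walnut_board_mid, green_board_mid from where it was at the start of the episode above 0.06 m).
It fails at once if the cork block, tape measure or glue brush is pushed more than 30 mm away (distance of any of cork_block, tape_measure, glue_brush from where it was at the start of the episode above 0.03 m).
Of oak_board, walnut_board, green_board only 2 to 3 are there at a start; the rules pass over those that are not, and their reading is None.
At some moment in a run one of rubbing_block may be knocked a few centimetres aside while the robot is not near it.
It also fails if it takes over 208 s, if anything falls off the work surface, if the arm or the gripper's body presses on something with over 40 N, if the wrist force passes 120 N, or if a joint passes its speed limit or range.

ROBOT

A 6-joint arm with a two-finger parallel gripper is mounted at the origin on a cart in front of the work surface, level with it; the furniture and walls round the work are solid. World frame = base frame: x ahead of the robot, y to its left, z up, the work surface at z = 0. Lengths are in mm, angles in degrees, forces in N, time in s.
With the tool pointing down it reaches from about 300 to 850 mm from the base axis. Payload 4.2 kg.
Tool frame: the origin (TCP) lies at the very end of the fingers, on their centre line; the grasp point (between the pads) lies 19 mm behind it; z points along the fingers, y is the direction in which the jaws open and shut (so a half turn about z gives the same grasp; the last joint's range is limited). The gripper opens to 91 mm and grips with 3 to 60 N. Pads are 32 mm wide; open, the fingers measure 118 mm over their backs; the gripper's body (76 mm by 178 mm) begins 60 mm behind the grasp point.
Start: joints at [72.594, 18.312, 89.639, -0, 72.044, -1.146], TCP at [161.005, 552.015, 213.976] pointing down, gripper open.
Joint ranges: [-177.97, 177.97], [-48.28, 115.42], [12.27, 149.76], [-77.06, 257.06], [2.81, 150.46], [-146.56, 146.56]. Speed limits (degrees/s): [147.25, 147.25, 180, 180, 180, 180].

INTERFACE

Orientations are given as [roll, pitch, yaw] about the fixed x, y, z axes, in that order (R = Rz(yaw) Ry(pitch) Rx(roll)).
In Python, from workcell import env gives the robot as it stands. The module is installed in compiled form; this text tells all that it offers.
- The arm moves only by the tool arm_command, never from a script. Its argument "targets" is a list of rows, each a list of 5 numbers: the closure, from 0 (fully open) to 1 (shut), then the shift along the tool's x, y, z each as a share of 50 cm, from -1 to 1, then the turn about the tool's z as a share of pi/4 rad, from -1 to 1. A call has 1 to 8 rows; each row is the pose to reach, as a shift and turn from the pose measured when the call began, along the tool's axes at that moment; what a row does not reach only later rows make up. A row lasts 1/12 s, in which the tool goes at most 41.7 mm and 7.16 degrees, less where a joint would pass 70% of its speed; a pose out of reach is approached as far as the arm can. A call with a number of a shift or a turn outside -1 to 1 is refused whole. A call with a gripper value outside its range is refused whole. The fingers move at their own pace and stop on an object; "squeeze" is the grip in N (left out, the last holds). Time passes only in rows, so rows that repeat a pose let the fingers close. It gives the time, the measured TCP pose, the force and the opening at its end, in the units of the state.
- env.state(): the state, without advancing time (a new reading comes with each control period).
- env.grab_frame(name): name is "scene" or "top"; returns the picture (480x640x3 uint8, red, green, blue); there is no depth.
- env.camera_params(name): a dict with "camera_matrix" (3x3 intrinsics, pixels), "R" (3x3) and "t" (3): a world point X has camera coordinates R X + t. Camera axes: x right, y down, z forward; pixel columns grow to the right and rows downward; lengths in mm; the calibration is good to about 2 mm. A picture is of the moment at which its call begins. camera_params takes no time and is no camera call.
- env.job_done(): hands the job in, once; it reports no verdict.
The state is a dict: "time_s": time; "qpos": joint angles; "qvel": joint speeds; "effort": joint torques, N m; "ee_pos": TCP position; "ee_rot": TCP orientation; "force": force on the tool from outside, world axes, zero at the start; "torque": the same for the moment, N m; "gripper_width": finger opening in mm.
Only numpy, scipy, OpenCV 4.12 (cv2) and the standard library are available. Lean on these libraries where they do the work, as an engineer would, in place of code of your own. Each camera call takes 0.05 s, during which the arm holds its last target.

## Working session

There is one attempt and no reset: what is moved stays moved. The work goes in short steps, Python scripts to look and compute and a tool call to move; the robot and the scene stay as the last step left them, time stands still between calls to the robot, and variables do not carry over. Pictures are saved under pics/ and viewed, and the job is handed in when it is done.

Besides the shell and the picture viewer there is one more tool, called after "Request:" as name([rows], argument=value, ...), one row to a line, values as JSON. arm_command: Moves the arm, as the interface text tells. Shift numbers are shares of 50 cm and turn numbers shares of pi/4 rad, none past 1 either way. Its arguments: {"type":"object","properties":{"targets":{"type":"array"},"squeeze":{"type":"number"}},"required":["targets"]}

```bash
mkdir -p pics; ls
python3 - <<'E'
from workcell import env
import cv2,json
s=env.state();print(s)
for n in("scene","top"):
    f=env.grab_frame(n);cv2.imwrite(f"pics/{n}0.png",f[:,:,::-1]);p=env.camera_params(n)
    print(n,p)
E
```

```text
pics
{'time_s': 0.0, 'qpos': array([ 7.25936020e+01,  1.83514056e+01,  8.97076982e+01, -3.49284011e-04,
        7.20422049e+01, -1.14439860e+00]), 'qvel': array([-0.02278866,  0.01736304, -0.10715687, -0.00890998, -0.03892498,
        0.04337987]), 'effort': array([-3.51048784e-04, -4.12468636e+01, -2.31977230e+01,  7.27864774e-02,
        4.54061979e-02, -1.29646214e-04]), 'ee_pos': array([160.85175706, 551.5138817 , 213.11387673]), 'ee_rot': array([-1.79898705e+02, -1.69134425e-03,  1.63738107e+02]), 'force': array([ 0.214285  , -0.16722085,  0.19931042]), 'torque': array([-0.02333379, -0.04159615,  0.01093643]), 'gripper_width': 91.13426603154971}
scene {'camera_matrix': array([[604.59282108,   0.        , 309.90468934],
       [  0.        , 604.59282108, 234.70045603],
       [  0.        ,   0.        ,   1.        ]]), 'R': array([[-0.59144364, -0.80632306,  0.00612828],
       [-0.50779764,  0.36654793, -0.77960514],
       [ 0.62636729, -0.46420442, -0.62624138]]), 't': array([ 372.66386895,  338.98440466, 1653.98388524])}
top {'camera_matrix': array([[464.88511876,   0.        , 326.27732262],
       [  0.        , 464.88511876, 237.44044637],
       [  0.        ,   0.        ,   1.        ]]), 'R': array([[-1.82547753e-02, -9.99832877e-01, -9.90298901e-04],
       [-9.82373332e-01,  1.81202771e-02, -1.86049164e-01],
       [ 1.86036016e-01, -2.42344246e-03, -9.82539937e-01]]), 't': array([  64.318433  ,  565.21897456, 1231.08799826])}
```

View pics/scene0.png

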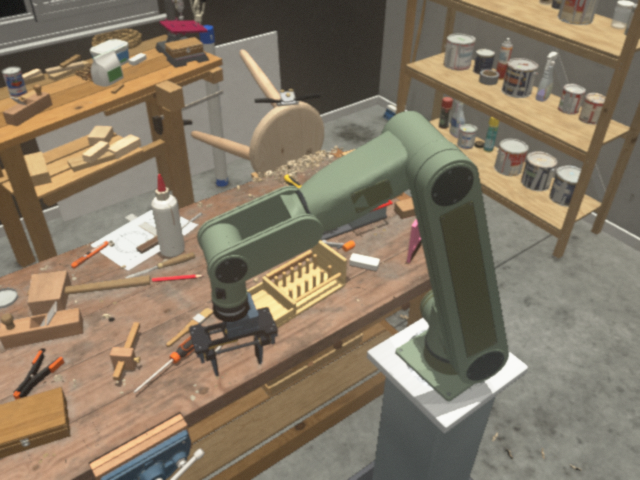

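View pics/top0.png

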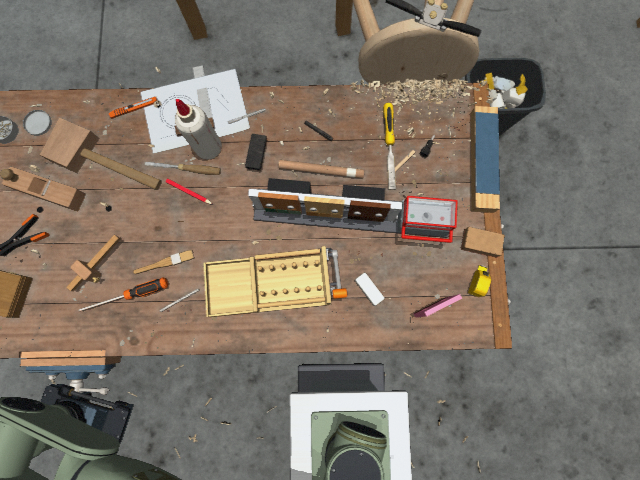

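Run:
```python
import cv2
f=cv2.imread("pics/top0.png")
def crop(x,y,w,h,k,n):
    c=cv2.resize(f[y:y+h,x:x+w],None,fx=k,fy=k,interpolation=cv2.INTER_CUBIC)
    for i in range(0,w,10):
        cv2.putText(c,str(x+i),(i*k,8),0,.3,(255,255,255),1); cv2.line(c,(i*k,10),(i*k,14),(255,255,255),1)
    for i in range(0,h,10):
        cv2.putText(c,str(y+i),(0,i*k+4),0,.3,(255,255,255),1)
    cv2.imwrite(n,c)
crop(245,170,160,70,5,"pics/c1.png")
crop(385,185,130,60,6,"pics/c2.png")
crop(195,240,200,85,4,"pics/c3.png")
```

```text
(no output)
```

View pics/c1.png

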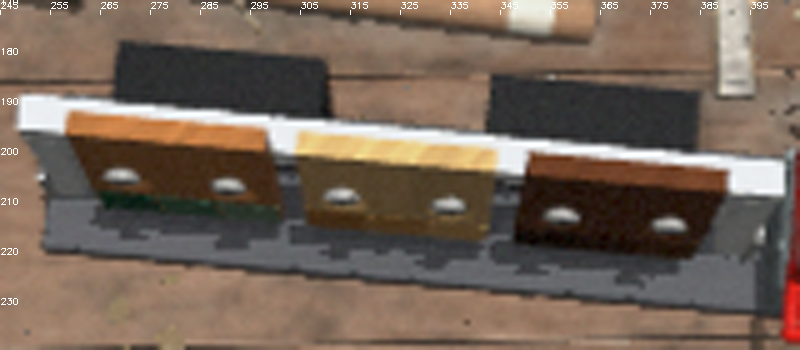

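View pics/c2.png

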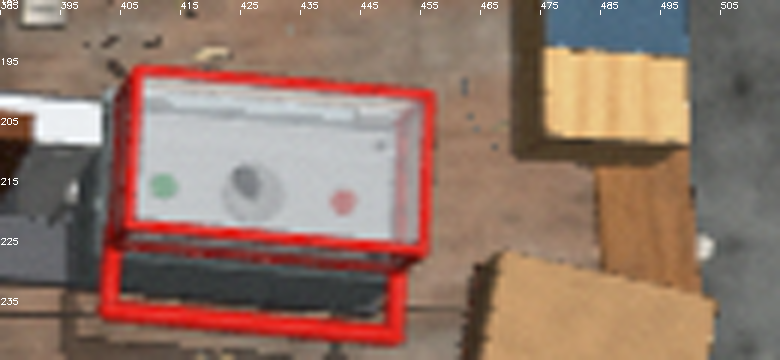

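View pics/c3.png

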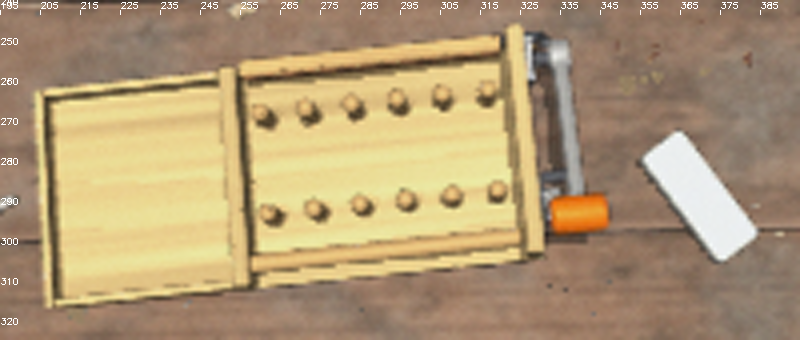

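```bash
cat > h.py <<'E'
import numpy as np, cv2
from workcell import env
from scipy.optimize import least_squares
def P(n="top"):
    p=env.camera_params(n);return p["camera_matrix"],p["R"],p["t"]
def proj(X,n="top"):
    K,R,t=P(n);c=(np.atleast_2d(X)@R.T+t)@K.T;return c[:,:2]/c[:,2:]
def back(px,z,n="top"):
    K,R,t=P(n);o=-R.T@t;px=np.atleast_2d(px)
    d=np.c_[px,np.ones(len(px))]@np.linalg.inv(K).T@R
    return o+d*((z-o[2])/d[:,2])[:,None]
def rot(a):
    c,s=np.cos(a),np.sin(a);return np.array([[c,-s,0],[s,c,0],[0,0,1]])
def fit(L,px,x0,n="top"):
    L=np.array(L,float);px=np.array(px,float)
    f=lambda v:(proj(L@rot(v[2]).T+[v[0],v[1],0],n)-px).ravel()
    r=least_squares(f,x0,loss='soft_l1');return r.x,f(r.x).reshape(-1,2)
def W(v,p):
    return np.atleast_2d(p)@rot(v[2]).T+[v[0],v[1],0]
def snap(n,name,box=None,k=1):
    f=env.grab_frame(n)[:,:,::-1]
    cv2.imwrite(f"pics/{name}_full.png",f)
    if box:
        x,y,w,h=box;c=cv2.resize(f[y:y+h,x:x+w],None,fx=k,fy=k,interpolation=cv2.INTER_CUBIC)
        for i in range(0,w,10):
            cv2.putText(c,str(x+i),(i*k,8),0,.3,(255,255,255),1); cv2.line(c,(i*k,10),(i*k,14),(255,255,255),1)
        for i in range(0,h,10): cv2.putText(c,str(y+i),(0,i*k+4),0,.3,(255,255,255),1)
        cv2.imwrite(f"pics/{name}.png",c)
def mv(target,yaw=None):
    """shift (share of 500mm) in current tool axes to reach world TCP target"""
    s=env.state();r,p,y=np.radians(s["ee_rot"])
    R=rot(y)@np.array([[np.cos(p),0,np.sin(p)],[0,1,0],[-np.sin(p),0,np.cos(p)]])@np.array([[1,0,0],[0,np.cos(r),-np.sin(r)],[0,np.sin(r),np.cos(r)]])
    for t in np.atleast_2d(target):
        print(np.round(R.T@(t-s["ee_pos"])/500,4), end=' ')
    if yaw is not None:
        d=(s["ee_rot"][2]-yaw+180)%360-180  # tool z down: +turn lowers yaw
        print("turn",np.round(d/45,3),"rows",abs(d)/7.16,end='')
    print(" at",np.round(s["ee_pos"],1),np.round(s["ee_rot"],1))
E
python3 - <<'E'
from h import *
px=[(259,192.4),(298.6,195.6),(258.2,196.6),(298.6,200),(304.6,196.4),(344.4,200),(304.4,201),(344.4,203.6),(350.6,200.4),(390.6,204),(350.6,205.2),(390.2,208)]
print(np.round(back(px,202),1))
bar=back([(402.5,236.7),(452,240.8)],86);print(bar)
L=[]
def f(v):
    L=[]
    for i in(1,0,-1):
        for x in (6,-6):
            for y in (50,-50): L.append([x,i*v[3]+y,202])
    return (proj(W(v,L))-px).ravel()
r=least_squares(f,[500,-10,0,115],loss='soft_l1');print(r.x,np.degrees(r.x[2]));print(f(r.x).reshape(-1,2).round(1))
rk=r.x
print("bar in rack",(bar-[rk[0],rk[1],0])@rot(rk[2]), np.degrees(np.arctan2(*(bar[0]-bar[1])[[0,1]])))
# carrier
pp=[(195+x/4,240+y/4) for x,y in [(263,116),(307,111),(353,106),(399,101),(443,97),(486,93),(270,214),(317,209),(361,205),(406,200),(452,195),(497,190)]]
for z in(68,80):
    b=back(pp,z)
    print(z,np.round(b[:,:2],1).tolist(), np.linalg.norm(b[0]-b[5])/5,np.linalg.norm(b[6]-b[11])/5)
E
```

```text
[[ 655.   219.2  202. ]
 [ 644.9  121.   202. ]
 [ 644.2  221.1  202. ]
 [ 633.6  121.   202. ]
 [ 642.6  106.1  202. ]
 [ 631.5    7.8  202. ]
 [ 630.8  106.7  202. ]
 [ 622.3    8.   202. ]
 [ 630.2   -7.5  202. ]
 [ 619.2 -106.1  202. ]
 [ 618.    -7.2  202. ]
 [ 609.1 -104.6  202. ]]
[[ 558.31481238 -151.06902597   86.        ]
 [ 544.66033093 -283.4266177    86.        ]]
[631.75653501  57.12478996  37.59021192 114.15446453] 2153.7604942619437
[[-0.2 -0.2]
 [ 0.3  0.1]
 [ 0.   0.2]
 [-0.2  0.3]
 [-0.  -0.2]
 [ 0.4 -0.3]
 [-0.3 -0.2]
 [-0.   0.8]
 [-0.1 -0.2]
 [ 0.3 -0.3]
 [-0.5 -0.3]
 [ 0.3  0.4]]
bar in rack [[ -50.37916936 -214.94252932   86.        ]
 [ -49.56750656 -348.0001039    86.        ]] 5.890000821966454
68 [[480.2, 232.1], [483.0, 202.5], [485.8, 171.5], [488.7, 140.5], [490.8, 110.7], [493.0, 81.7], [414.4, 227.0], [417.1, 195.6], [419.2, 166.2], [422.0, 136.2], [424.8, 105.4], [427.6, 75.3]] 30.20329213278982 30.453195442778302
80 [[478.7, 230.5], [481.5, 201.1], [484.3, 170.4], [487.1, 139.7], [489.3, 110.2], [491.4, 81.4], [413.5, 225.3], [416.2, 194.3], [418.3, 165.2], [421.1, 135.4], [423.8, 104.9], [426.6, 75.1]] 29.91259992283445 30.16009803324613
```

Run:
```python
import cv2
f=cv2.imread("pics/top0.png")
def crop(x,y,w,h,k,n):
    c=cv2.resize(f[y:y+h,x:x+w],None,fx=k,fy=k,interpolation=cv2.INTER_NEAREST)
    for i in range(0,w,10):
        cv2.putText(c,str(x+i),(i*k,8),0,.3,(255,0,0),1); cv2.line(c,(i*k,10),(i*k,14),(255,0,0),1)
    for i in range(0,h,10):
        cv2.putText(c,str(y+i),(0,i*k+4),0,.3,(255,0,0),1)
    cv2.imwrite(n,c)
crop(250,243,98,70,8,"pics/c4.png")
```

```text
(no output)
```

View pics/c4.png

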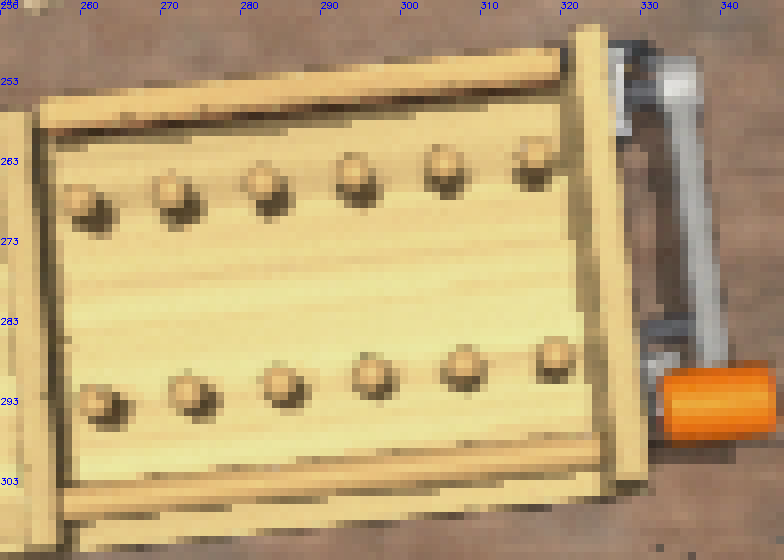

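Run:
```python
from h import *
pp=[(249.5+x/8,242.5+y/8) for x,y in [(80,200),(172,188),(263,181),(352,173),(442,163),(534,155),(97,405),(187,391),(281,382),(372,375),(463,364),(553,354)]]
def f(v):
    L=[[x,y,76] for x in (v[3],-v[3]) for y in (77.5,46.5,15.5,-15.5,-46.5,-77.5)]
    return (proj(W(v,L))-pp).ravel()
r=least_squares(f,[450,150,-.1,33]);c=r.x
print(c,np.degrees(c[2]));print(f(c).reshape(-1,2).round(1))
def pix(c): return proj(c).round(1).tolist()
# knob
kn=[(249.5+x/8,242.5+y/8) for x,y in [(667,402),(775,402)]]
for z in (135,): print("knob",(back(kn,z)-[c[0],c[1],0])@rot(c[2]),back(kn,z))
# end wall top outer corners z110
w=[(249.5+x/8,242.5+y/8) for x,y in [(607,25),(648,478),(575,25),(615,495)]]
print("wall",(back(w,110)-[c[0],c[1],0])@rot(c[2]))
# tray walls z=40
t=[(204,263),(207,317)]
print("tray",(back(t,40)-[c[0],c[1],0])@rot(c[2]))
t=[(251,257),(258,312)]
print("traywall58",(back(t,58)-[c[0],c[1],0])@rot(c[2]))
# block z=26 corners
b=[(195+x/4,240+y/4) for x,y in [(642,160),(681,131),(757,231),(722,262)]]
bb=back(b,26);print("block",bb,bb.mean(0))
K,R,t=P();print("cam",-R.T@t)
```

```text
[4.55992619e+02 1.55307556e+02 8.46156045e-02 3.39098738e+01] 4.84811701715014
[[-0.4  0. ]
 [-0.3  0.3]
 [-0.2  0. ]
 [ 0.2 -0.1]
 [ 0.4 -0.1]
 [ 0.4 -0.2]
 [-0.6 -0.3]
 [-0.2  0.2]
 [-0.3  0.2]
 [-0.  -0.2]
 [ 0.2  0. ]
 [ 0.6  0.1]]
knob [[ -57.24849779 -110.79368892  135.        ]
 [ -60.75252298 -144.71300432  135.        ]] [[408.3126348   40.07192281 135.        ]
 [407.6878259    5.97782122 135.        ]]
wall [[  69.08217671 -104.67145056  110.        ]
 [ -79.10817578 -102.6669098   110.        ]
 [  70.16382442  -94.21136467  110.        ]
 [ -83.40094506  -91.56662519  110.        ]]
tray [[ 67.07556128 232.85807673  40.        ]
 [-80.80193996 232.72933618  40.        ]]
traywall58 [[ 67.5010335   99.77579885  58.        ]
 [-82.42117224  91.96203137  58.        ]]
block [[ 449.82593376  -24.96749176   26.        ]
 [ 469.49412303  -52.68363969   26.        ]
 [ 399.49455353 -102.65114696   26.        ]
 [ 378.81266762  -77.7616062    26.        ]] [424.40681949 -64.51597115  26.        ]
cam [ 327.40345986   57.04923044 1314.81533657]
```

```bash
python3 -c "
from h import *
mv([[350,200,250],[555.6,-179.4,250]],83.76)"
```

```text
[-0.56   -0.5692 -0.0727] [-1.1673 -1.1825 -0.0718] turn 1.777 rows 11.170263826279415 at [160.9 551.6 213.2] [-179.9   -0.   163.7]
```

Request:
arm_command([
  [0.5,-0.56,-0.569,-0.072,1],
  [0.5,-0.56,-0.569,-0.072,1],
  [0.5,-0.56,-0.569,-0.072,1],
  [0.5,-0.56,-0.569,-0.072,1],
  [0.5,-0.56,-0.569,-0.072,1],
  [0.5,-0.56,-0.569,-0.072,1],
  [0.5,-0.56,-0.569,-0.072,1],
  [0.5,-0.56,-0.569,-0.072,1],
], squeeze=10)

```text
time_s: 0.77
ee_pos: [318.3, 257.5, 243.6]
ee_rot: [-179.9, 0.1, 118.7]
force: [-0.3, -0.6, -0.2]
gripper_width: 45.8
```

```bash
python3 -c "
from h import *
mv([[555.6,-179.4,250]],83.76);s=env.state();print(s['time_s'],s['gripper_width'])"
```

```text
[-0.9945 -0.0034 -0.0115] turn 0.777 rows 4.8802613882543175 at [318.3 257.5 243.6] [-1.799e+02  1.000e-01  1.187e+02]
0.7667 45.81648278680864
```

Request:
arm_command([
  [0.8,-0.994,-0.003,-0.012,0.777],
  [0.8,-0.994,-0.003,-0.012,0.777],
  [0.8,-0.994,-0.003,-0.012,0.777],
  [0.8,-0.994,-0.003,-0.012,0.777],
  [0.8,-0.994,-0.003,-0.012,0.777],
  [0.8,-0.994,-0.003,-0.012,0.777],
  [0.8,-0.994,-0.003,-0.012,0.777],
  [0.8,-0.994,-0.003,-0.012,0.777],
])

```text
time_s: 1.43
ee_pos: [477.1, -35.7, 247.9]
ee_rot: [-180.0, 0.1, 83.7]
force: [1.6, 0.7, 0.9]
gripper_width: 18.0
```

```bash
python3 -c "
from h import *
mv([[555.6,-179.4,200]],83.76)"
```

```text
[-0.2683  0.1876  0.096 ] turn -0.001 rows 0.008069344520669468 at [477.1 -35.7 247.9] [-1.80e+02  1.00e-01  8.37e+01]
```

Request:
arm_command([
  [0.8,-0.268,0.188,0.096,0],
  [0.8,-0.268,0.188,0.096,0],
  [0.8,-0.268,0.188,0.096,0],
  [0.8,-0.268,0.188,0.096,0],
  [0.8,-0.268,0.188,0.096,0],
  [0.8,-0.268,0.188,0.096,0],
  [0.8,-0.268,0.188,0.096,0],
])

```text
time_s: 2.02
ee_pos: [555.2, -178.8, 199.4]
ee_rot: [-179.8, 0.0, 83.7]
force: [-0.2, 0.5, 1.3]
gripper_width: 18.4
```

```bash
python3 -c "
from h import *
mv([[555.6,-179.4,140]],83.76)
s=env.state();print(proj(s['ee_pos']),proj(s['ee_pos'],'scene'))
snap('top','g1',(360,160,130,90),6);snap('scene','g1s',(250,150,250,200),3)"
```

```text
[-0.0011  0.0013  0.1189] turn -0.002 rows 0.01398014316248686 at [ 555.2 -178.8  199.4] [-179.8    0.    83.7]
[[421.28751065 229.0643089 ]] [[368.42403159 184.12224778]]
```

View pics/g1.png

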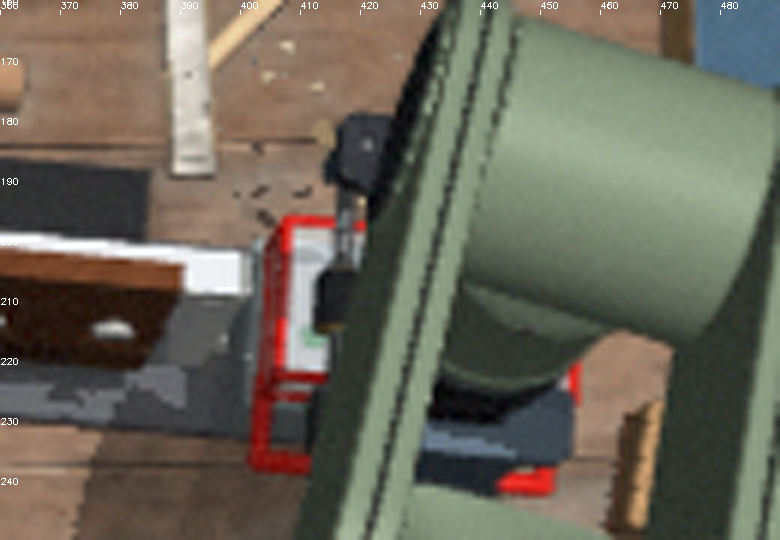

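View pics/g1s.png

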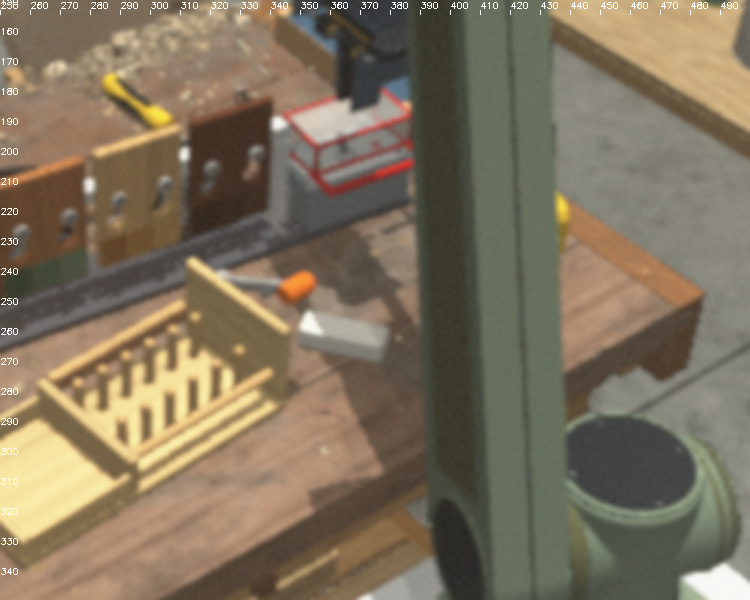

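```bash
python3 -c "
from h import *
ey=np.array([.1087,.994,0]);m=np.array([551.5,-217.2,86])
print(proj([m+64*ey,m-64*ey],'scene'))
rk=[631.76,57.12,-.1089]
print(proj(W(rk,[[-6,164,202],[-6,64,202],[-6,50,202],[-6,-50,202],[-6,-64,202],[-6,-164,202]]),'scene').round(1))
c=[456,155.3,.0846]
print(proj(W(c,[[68,-104,110],[-80,-104,110],[-60,-128,135]]),'scene').round(1))
"
```

```text
[[359.77845342 214.37789095]
 [390.90924159 203.3227966 ]]
[[248.8 213.4]
 [278.1 203.8]
 [282.1 202.5]
 [310.1 193.4]
 [313.9 192.2]
 [340.5 183.5]]
[[313.8 235.9]
 [346.5 259.5]
 [348.1 246.5]]
```

Request:
arm_command([
  [0.8,-0.001,0.001,0.12,0],
  [0.8,-0.001,0.001,0.18,0],
  [0.8,-0.001,0.001,0.18,0],
  [0.8,-0.001,0.001,0.18,0],
])

```text
time_s: 2.45
ee_pos: [553.7, -176.7, 109.1]
ee_rot: [-179.7, -0.0, 83.9]
force: [0.3, -0.0, 0.1]
gripper_width: 18.0
```

```bash
python3 -c "
from h import *
mv([[555.6,-179.4,64]],83.76)
s=env.state();print(proj(s['ee_pos']),proj(s['ee_pos'],'scene'))
snap('top','g2',(390,190,100,75),8);snap('scene','g2s',(330,150,90,70),8)"
```

```text
[-0.005   0.0049  0.0903] turn 0.002 rows 0.01383731242827633 at [ 553.7 -176.7  109.1] [-179.7   -0.    83.9]
[[413.68584856 236.60234888]] [[366.42552984 207.08080925]]
```

View pics/g2s.png

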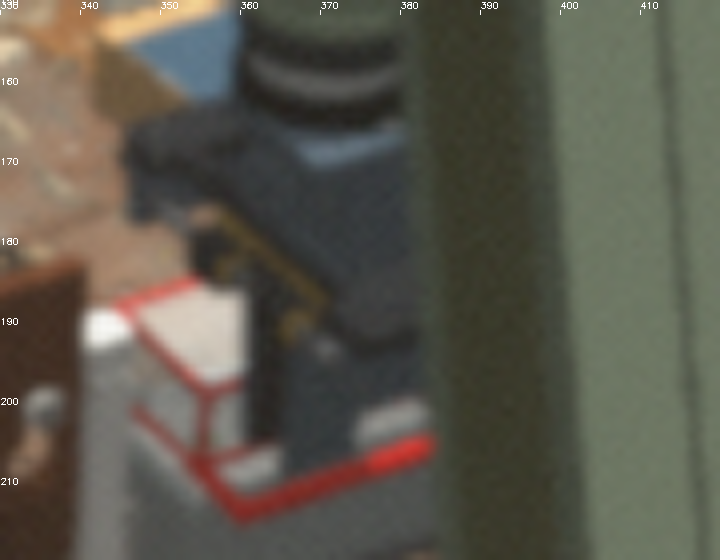

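View pics/g2.png

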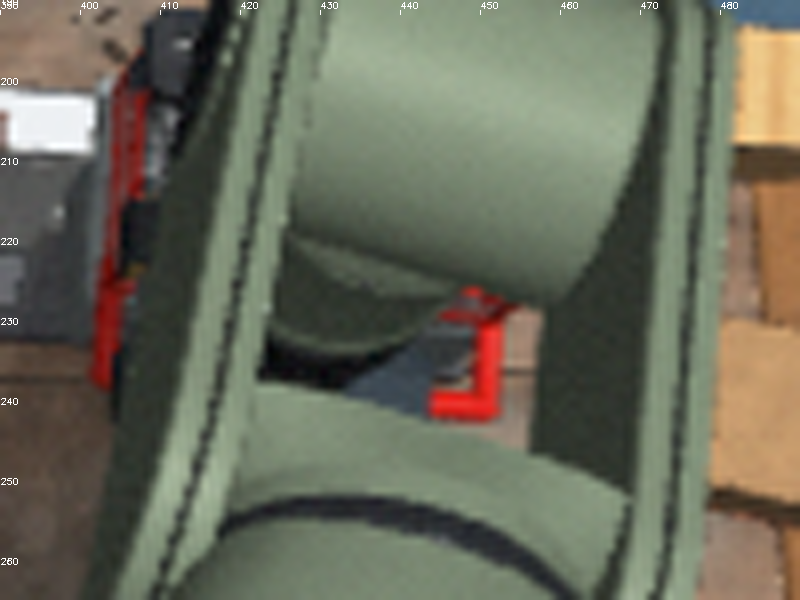

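Request:
arm_command([
  [0.8,-0.005,0.005,0.03,0],
  [0.8,-0.005,0.005,0.05,0],
  [0.8,-0.005,0.005,0.05,0],
  [0.8,-0.005,0.005,0.05,0],
])

```text
time_s: 2.88
ee_pos: [559.5, -181.0, 88.8]
ee_rot: [179.8, 0.1, 83.8]
force: [-0.4, -0.7, -0.2]
gripper_width: 18.4
```

```bash
python3 -c "
from h import *
mv([[555.6,-179.4,64]],83.76)
snap('scene','g3s',(330,150,90,70),8)"
```

```text
[ 0.0024 -0.0082  0.0495] turn 0.002 rows 0.009742551744857173 at [ 559.5 -181.    88.8] [1.798e+02 1.000e-01 8.380e+01]
```

View pics/g3s.png

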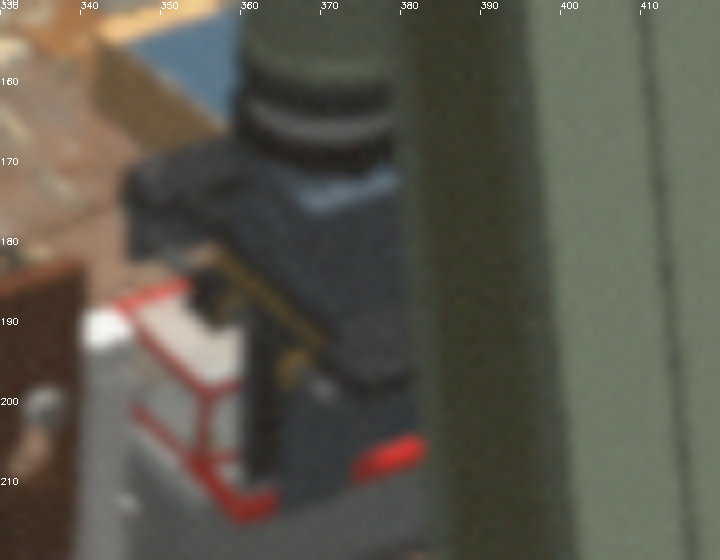

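Request:
arm_command([
  [0.8,0,-0.006,0,0],
  [0.8,0,-0.006,0,0],
  [0.8,0,-0.006,0,0],
  [0.8,0,-0.006,0,0],
])

```text
time_s: 3.27
ee_pos: [556.8, -180.8, 89.3]
ee_rot: [179.7, 0.1, 83.8]
force: [-0.4, 0.6, -0.4]
gripper_width: 18.6
```

```bash
python3 -c "
from h import *
mv([[555.6,-179.4,64]],83.76);print(env.state()['force'])
"
```

```text
[ 0.0027 -0.0029  0.0506] turn 0.001 rows 0.008873346802545892 at [ 556.8 -180.8   89.3] [1.797e+02 1.000e-01 8.380e+01]
[-0.41458384  0.6355088  -0.38718561]
```

Request:
arm_command([
  [0.8,0.002,-0.003,0.02,0],
  [0.8,0.002,-0.003,0.046,0],
  [0.8,0.002,-0.003,0.046,0],
  [0.8,0.002,-0.003,0.046,0],
  [0.8,0.002,-0.003,0.046,0],
])

```text
time_s: 3.68
ee_pos: [555.6, -179.7, 66.3]
ee_rot: [179.7, 0.1, 83.8]
force: [-0.1, -0.0, 0.1]
gripper_width: 18.5
```

```bash
python3 -c "
from h import *
mv([[555.6,-179.4,64]],83.76)
snap('scene','g4s',(330,150,90,70),8)"
```

```text
[ 0.0007 -0.0001  0.0046] turn 0.001 rows 0.00889152507985862 at [ 555.6 -179.7   66.3] [1.797e+02 1.000e-01 8.380e+01]
```

View pics/g4s.png

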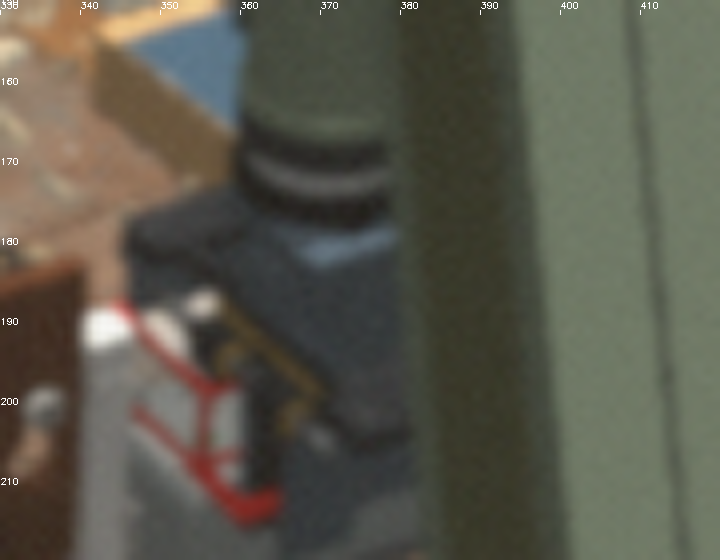

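Request:
arm_command([
  [1,0,0,0,0],
  [1,0,0,0,0],
  [1,0,0,0,0],
  [1,0,0,0,0],
], squeeze=12)

```text
time_s: 4.07
ee_pos: [557.7, -180.2, 67.3]
ee_rot: [179.4, 0.2, 83.8]
force: [5.6, 0.2, -1.3]
gripper_width: 9.8
```

Request:
arm_command([
  [1,0,0.002,-0.015,0],
  [1,0,0.005,-0.03,0],
  [1,0,0.009,-0.043,0],
  [1,0,0.014,-0.056,0],
  [1,0,0.02,-0.07,0],
  [1,0,0.027,-0.085,0],
  [1,0,0.034,-0.096,0],
  [1,0,0.034,-0.096,0],
])

```text
time_s: 4.73
ee_pos: [572.8, -181.7, 117.0]
ee_rot: [179.6, 0.2, 83.8]
force: [-6.0, -1.0, 2.6]
gripper_width: 9.5
```

```bash
python3 -c "
from h import *
snap('scene','g5s',(330,130,90,90),6)"
```

```text
(no output)
```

View pics/g5s.png

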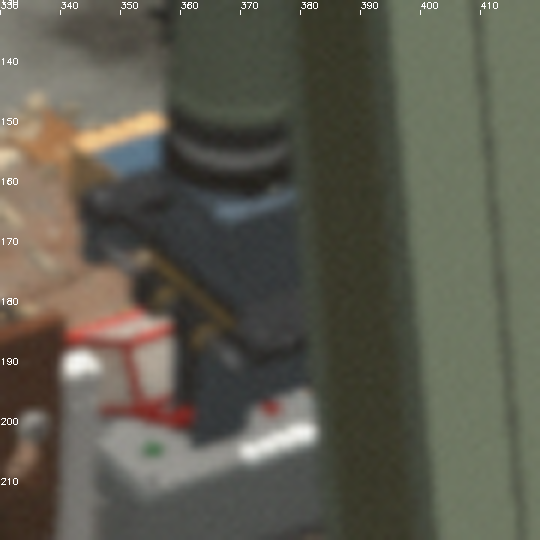

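Request:
arm_command([
  [1,0,0.008,-0.012,0],
  [1,0,0.017,-0.022,0],
  [1,0,0.026,-0.033,0],
  [1,0,0.037,-0.043,0],
  [1,0,0.048,-0.053,0],
  [1,0,0.06,-0.061,0],
  [1,0,0.06,-0.061,0],
  [1,0,0.06,-0.061,0],
])

```text
time_s: 5.45
ee_pos: [603.0, -185.1, 149.4]
ee_rot: [179.6, 0.2, 83.8]
force: [-5.4, 0.4, 6.3]
gripper_width: 9.1
```

```bash
python3 -c "
from h import *
snap('scene','g6s',(330,130,90,90),6);print(env.state()['ee_pos'])"
```

```text
[ 602.77539043 -185.05030463  149.33064247]
```

View pics/g6s.png

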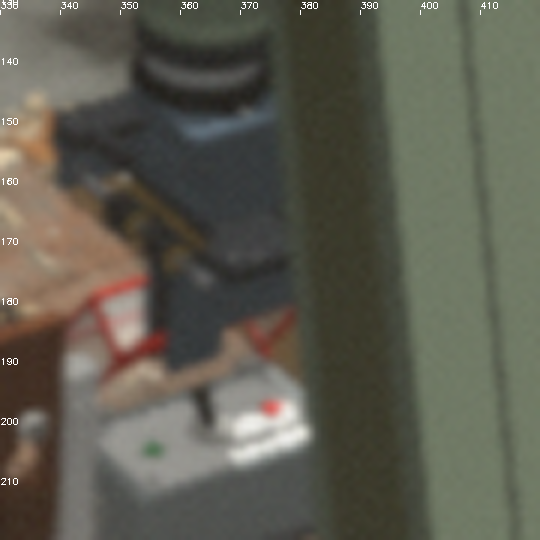

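```bash
python3 -c "
from h import *
ex=np.array([.994,-.1087,0]);ey=np.array([.1087,.994,0]);m=np.array([553.5,-217.4,0])
p=m+62*ex;z=np.array([0,0,1])
print(proj([p+74*z,p+12*ey+111*z,p+12*ey+6*ey+111*z],'scene').round(1),proj([p+12*ey+111*z,p+74*z]).round(1))
print(p)
snap('scene','g7s',(345,175,40,40),16);snap('top','g7')"
```

```text
[[364.7 202.1]
 [362.5 194.3]
 [361.  194.8]] [[425.9 213.1]
 [427.4 216.7]]
[ 615.128  -224.1394    0.    ]
```

View pics/g7s.png

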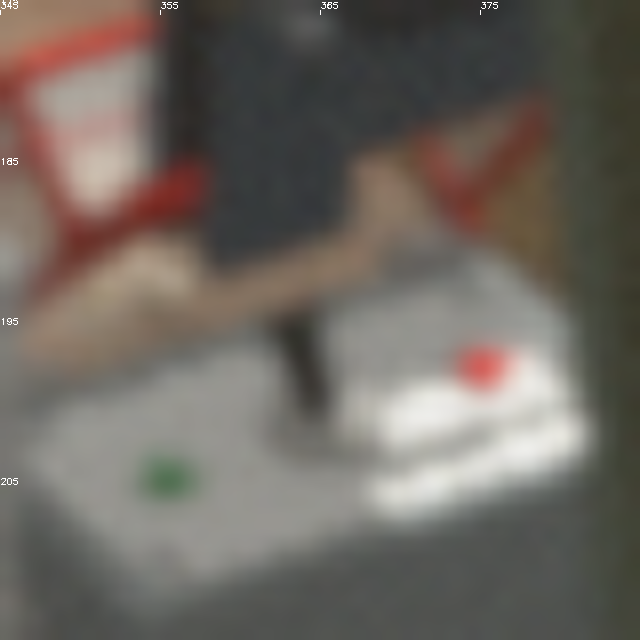

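Request:
arm_command([
  [0.855,0.003,0.001,0,0],
  [0.855,0.005,0.001,0,0],
  [0.855,0.006,0.001,0.02,0],
  [0.855,0.006,0.001,0.04,0],
  [0.855,0.006,0.001,0.06,0],
  [0.855,0.006,0.001,0.08,0],
  [0.855,0.006,0.001,0.08,0],
  [0.855,0.006,0.001,0.08,0],
])

```text
time_s: 6.27
ee_pos: [603.3, -182.1, 107.7]
ee_rot: [179.7, 0.2, 83.8]
force: [-0.6, -0.4, -0.0]
gripper_width: 13.4
```

```bash
python3 -c "
from h import *
snap('scene','g8s',(335,140,70,75),8);print(env.state()['ee_pos'])"
```

```text
[ 603.85320014 -182.25522592  108.62005653]
```

View pics/g8s.png

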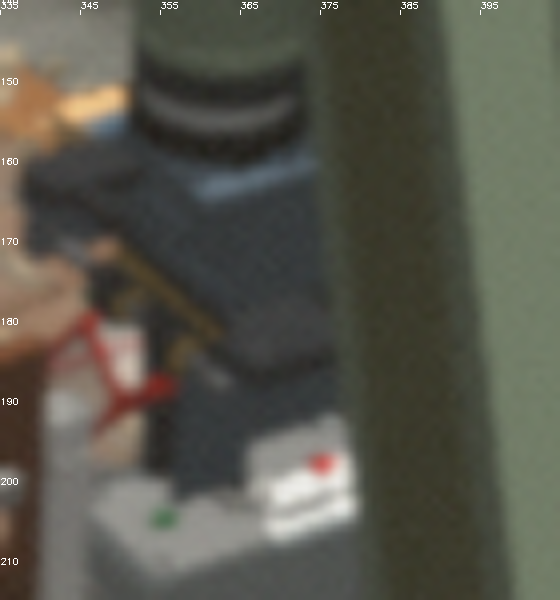

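Request:
arm_command([
  [0.855,0,0,0.01,0],
  [0.855,0,0,0.02,0],
  [0.855,0,0,0.021,0],
  [0.855,0,0,0.021,0],
])

```text
time_s: 6.65
ee_pos: [603.8, -182.3, 97.7]
ee_rot: [179.7, 0.2, 83.8]
force: [0.1, 0.4, -0.4]
gripper_width: 13.4
```

Request:
arm_command([
  [0.855,-0.012,0,0,0],
  [0.855,-0.024,0,0,0],
  [0.855,-0.036,0,0,0],
  [0.855,-0.048,0,0,0],
  [0.855,-0.06,0,0,0],
  [0.855,-0.066,0,0,0],
  [0.855,-0.066,0,0,0],
])

```text
time_s: 7.23
ee_pos: [601.1, -209.6, 98.0]
ee_rot: [179.6, -0.5, 83.7]
force: [2.9, 18.6, 3.4]
gripper_width: 13.2
```

```bash
python3 -c "
from h import *
snap('scene','g9s',(335,140,70,75),8);print(env.state()['ee_pos'])"
```

```text
[ 601.09403344 -209.60938912   98.00660671]
```

View pics/g9s.png

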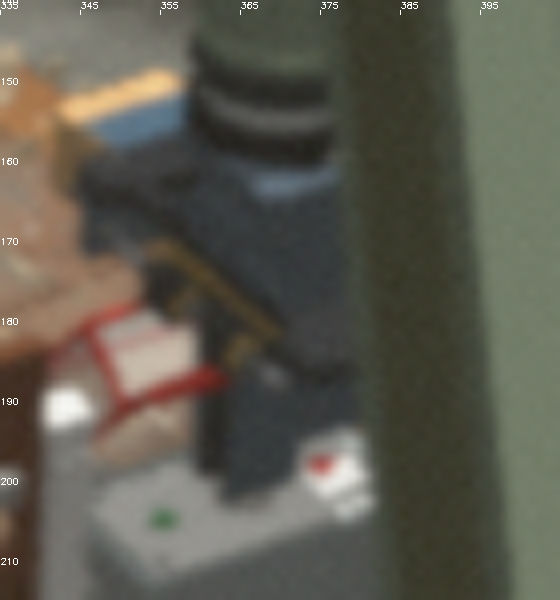

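Request:
arm_command([
  [0.855,0.03,0,0,0],
  [0.855,0.045,0,0,0],
  [0.855,0.045,0,-0.04,0],
  [0.855,0.045,0,-0.08,0],
  [0.855,0.045,0,-0.1,0],
  [0.855,0.045,0,-0.1,0],
])

```text
time_s: 7.78
ee_pos: [604.6, -188.9, 151.0]
ee_rot: [179.3, -0.4, 83.7]
force: [-1.8, 0.4, 1.3]
gripper_width: 13.1
```

```bash
python3 -c "
from h import *
snap('scene','g10s',(335,140,70,75),8);print(env.state()['ee_pos'])"
```

```text
[ 603.52094573 -188.59250147  149.32446598]
```

View pics/g10s.png

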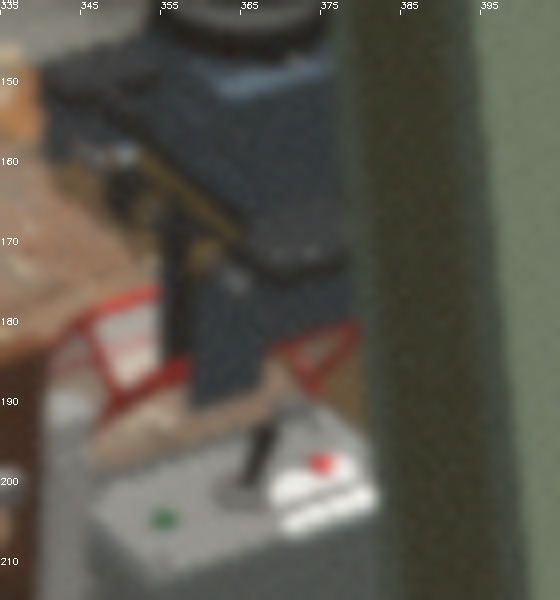

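Request:
arm_command([
  [0.855,0,0,-0.08,0],
  [0.855,0,0,-0.16,0],
  [0.855,0,0,-0.2,0],
  [0.7,0,0,-0.2,0],
])

```text
time_s: 8.17
ee_pos: [604.9, -190.5, 254.1]
ee_rot: [179.0, -0.3, 83.7]
force: [0.6, -0.3, -0.1]
gripper_width: 17.3
```

```bash
python3 -c "
from h import *
mv([[620.9,-56.4,250]],83.76);"
```

```text
[0.2701 0.002  0.0094] turn -0.002 rows 0.014200549471018745 at [ 604.9 -190.5  254.1] [179.   -0.3  83.7]
```

Request:
arm_command([
  [0.6,0.27,0.002,0.009,0],
  [0.6,0.27,0.002,0.009,0],
  [0.6,0.27,0.002,0.009,0],
  [0.6,0.27,0.002,0.009,0],
  [0.6,0.27,0.002,0.009,0],
  [0.6,0.27,0.002,0.009,0],
])

```text
time_s: 8.67
ee_pos: [620.5, -56.8, 248.6]
ee_rot: [179.1, -0.2, 83.7]
force: [-0.9, 0.7, -0.8]
gripper_width: 36.2
```

```bash
python3 -c "
from h import *
mv([[620.9,-56.4,168]],83.76);print(proj(env.state()['ee_pos'],'scene'));
snap('top','w1');snap('scene','w1s',(230,130,190,140),4)"
```

```text
[ 0.0004 -0.0018  0.1612] turn -0.001 rows 0.005538545676838007 at [620.5 -56.8 248.6] [179.1  -0.2  83.7]
[[326.65121333 174.42398021]]
```

View pics/w1s.png

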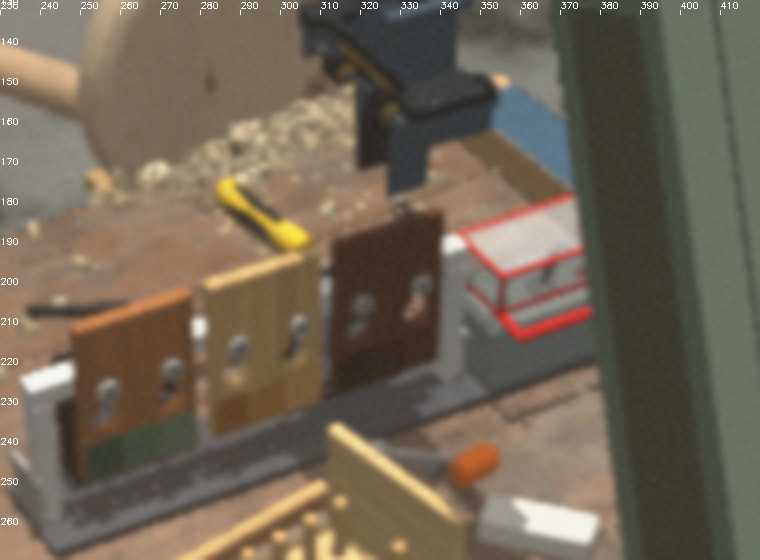

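View pics/w1_full.png

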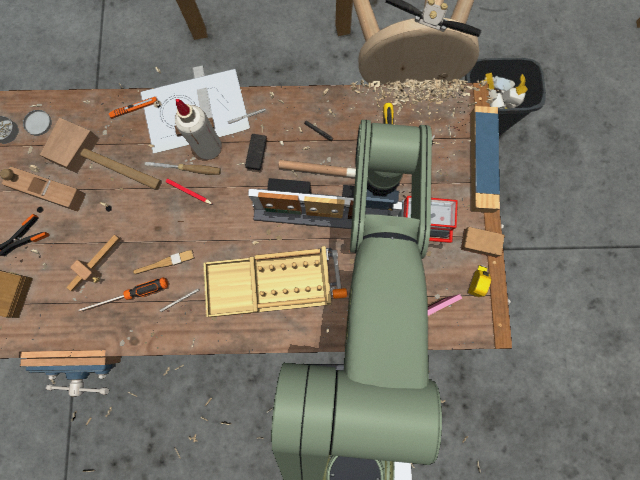

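Request:
arm_command([
  [0.6,0,-0.002,0.06,0],
  [0.6,0,-0.002,0.1,0],
  [0.6,0,-0.002,0.13,0],
  [0.6,0,-0.002,0.16,0],
  [0.6,0,-0.002,0.161,0],
  [0.6,0,-0.002,0.161,0],
])

```text
time_s: 9.27
ee_pos: [620.4, -59.3, 167.9]
ee_rot: [179.2, -0.2, 83.5]
force: [0.6, -0.6, 0.5]
gripper_width: 36.6
```

Request:
arm_command([
  [1,0,0,0,0],
  [1,0,0,0,0],
  [1,0,0,0,0],
  [1,0,0,0,0],
  [1,0,0,0,0],
], squeeze=25)

```text
time_s: 9.68
ee_pos: [620.8, -59.5, 168.8]
ee_rot: [179.1, -0.2, 83.5]
force: [0.0, -0.7, 1.5]
gripper_width: 11.9
```

```bash
python3 -c "
from h import *
print(env.state()['force']);
snap('scene','w2s',(230,130,190,140),4)"
```

```text
[ 0.00549411 -0.72004579  1.5404775 ]
```

View pics/w2s.png

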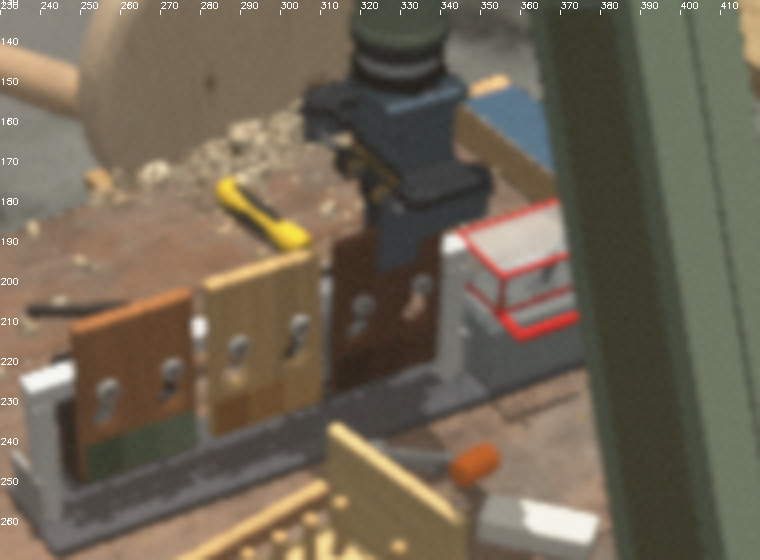

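Request:
arm_command([
  [1,0,0,-0.02,0],
  [1,0,0,-0.04,0],
  [1,0,0,-0.055,0],
  [1,0,0,-0.06,0],
  [1,0,0,-0.06,0],
  [1,0,0,-0.06,0],
])

```text
time_s: 10.23
ee_pos: [620.2, -59.5, 198.9]
ee_rot: [179.1, -0.2, 83.5]
force: [-0.4, -0.8, -2.1]
gripper_width: 12.0
```

Request:
arm_command([
  [1,0,-0.015,0,0],
  [1,0,-0.03,0,0],
  [1,0,-0.045,0,0],
  [1,0,-0.06,0,0],
  [1,0,-0.08,0,0],
  [1,0,-0.08,0,0],
])

```text
time_s: 10.73
ee_pos: [578.0, -54.6, 198.3]
ee_rot: [179.2, -0.2, 83.5]
force: [-0.0, 0.1, -1.3]
gripper_width: 11.8
```

```bash
python3 -c "
from h import *
print(env.state()['force']);
snap('scene','w3s',(230,130,190,140),4)"
```

```text
[-0.04464838  0.09770159 -1.27348923]
```

View pics/w3s.png

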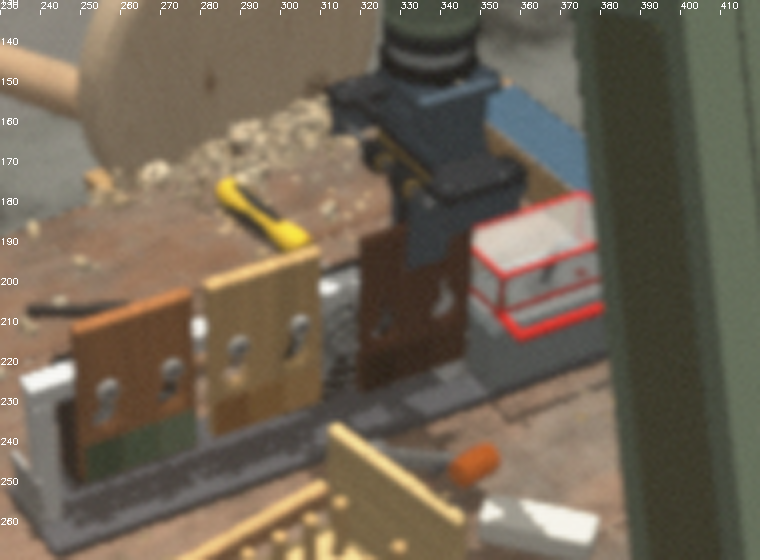

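```bash
cat >> h.py <<'E'
CAR=[456,155.3,.0846]
RK=[633.0,57.1,-.1089]
E
python3 -c "
from h import *
print(W(CAR,[[-3,-62,0]]))
t=W(CAR,[[-3,-62,0]])[0]; mv([[t[0],t[1],280]],184.85)"
```

```text
[[458.24967479  93.2682423    0.        ]]
[ 0.2672 -0.2716 -0.1667] turn -2.253 rows 14.157089279649476 at [579.4 -54.8 198.5] [179.1  -0.2  83.5]
```

Request:
arm_command([
  [1,0,-0.06,-0.05,0],
  [1,0,-0.12,-0.1,-0.15],
  [1,0.05,-0.18,-0.15,-0.3],
  [1,0.12,-0.23,-0.167,-0.5],
  [1,0.2,-0.27,-0.167,-0.7],
  [1,0.267,-0.272,-0.167,-0.8],
  [1,0.267,-0.272,-0.167,-1],
  [1,0.267,-0.272,-0.167,-1],
])

```text
time_s: 11.45
ee_pos: [457.8, 95.6, 280.7]
ee_rot: [179.1, 0.6, 129.0]
force: [0.3, -0.5, -2.0]
gripper_width: 12.1
```

```bash
python3 -c "
from h import *
t=W(CAR,[[-3,-62,0]])[0]; mv([[t[0],t[1],280]],184.85)"
```

```text
[-0.0042 -0.0024  0.0014] turn -1.24 rows 7.794478214883684 at [457.8  95.6 280.7] [179.1   0.6 129. ]
```

Request:
arm_command([
  [1,-0.004,-0.002,0.001,-1],
  [1,-0.004,-0.002,0.001,-1],
  [1,-0.004,-0.002,0.001,-1],
  [1,-0.004,-0.002,0.001,-1],
  [1,-0.004,-0.002,0.001,-1],
  [1,-0.004,-0.002,0.001,-1],
  [1,-0.004,-0.002,0.001,-1],
])

```text
time_s: 12.03
ee_pos: [458.6, 93.5, 280.4]
ee_rot: [179.8, 1.1, 174.3]
force: [0.8, 0.5, -0.4]
gripper_width: 11.9
```

```bash
python3 -c "
from h import *
t=W(CAR,[[-3,-62,0]])[0]; mv([[t[0],t[1],280]],184.85)"
```

```text
[ 0.0007 -0.0006  0.0008] turn -0.234 rows 1.4702247840245308 at [458.6  93.5 280.4] [179.8   1.1 174.3]
```

Request:
arm_command([
  [1,0,0,0.06,-0.234],
  [1,0,0,0.1,-0.234],
  [1,0,0,0.14,-0.234],
  [1,0,0,0.14,-0.234],
  [1,0,0,0.14,-0.234],
])

```text
time_s: 12.45
ee_pos: [459.8, 93.6, 210.2]
ee_rot: [-180.0, 1.0, -175.2]
force: [0.8, 0.0, -1.7]
gripper_width: 11.8
```

```bash
python3 -c "
from h import *
t=W(CAR,[[-3,-62,0]])[0]; mv([[t[0],t[1],128]],184.85)
snap('scene','w4s',(220,160,150,130),5);snap('top','w4',(190,190,190,130),4)"
```

```text
[ 0.0061 -0.0004  0.1643] turn -0.0 rows 0.0011050676967550332 at [459.8  93.6 210.2] [-180.     1.  -175.2]
```

View pics/w4s.png

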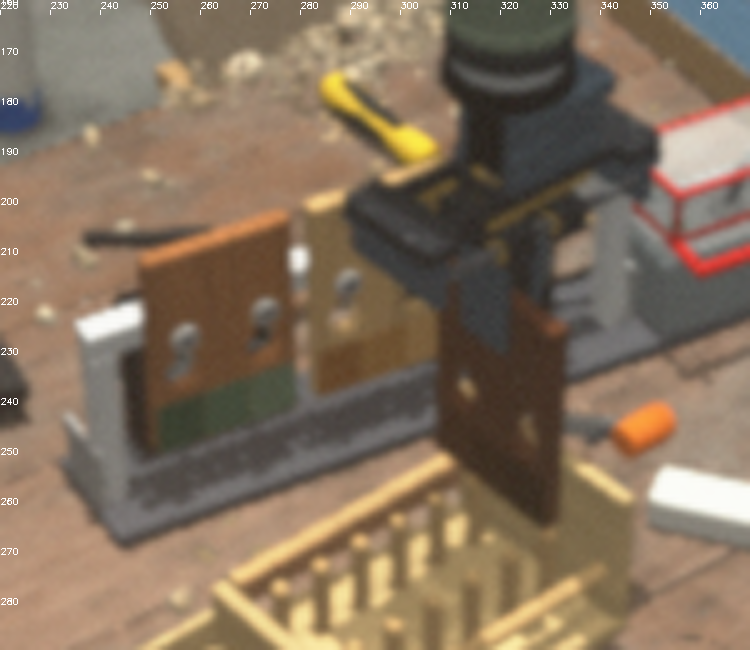

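View pics/w4.png

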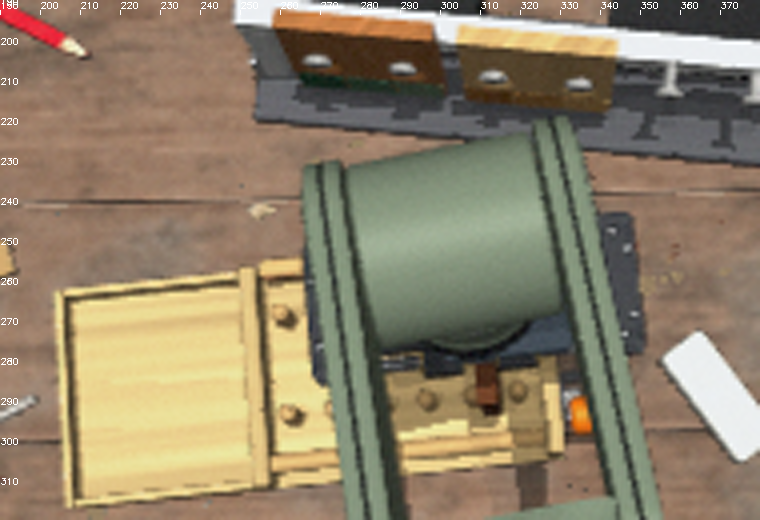

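Request:
arm_command([
  [1,0.006,0,0.02,0],
  [1,0.006,0,0.04,0],
  [1,0.006,0,0.06,0],
  [1,0.006,0,0.08,0],
  [1,0.006,0,0.08,0],
])

```text
time_s: 12.97
ee_pos: [458.2, 93.5, 170.6]
ee_rot: [180.0, 1.1, -175.2]
force: [0.0, -0.3, -1.2]
gripper_width: 12.0
```

```bash
python3 -c "
from h import *
t=W(CAR,[[-3,-62,0]])[0]; mv([[t[0],t[1],128]],184.85)
snap('scene','w5s',(220,160,150,130),5)"
```

```text
[ 0.0015 -0.0005  0.0852] turn -0.0 rows 0.0011815567078347718 at [458.2  93.5 170.6] [ 180.     1.1 -175.2]
```

View pics/w5s.png

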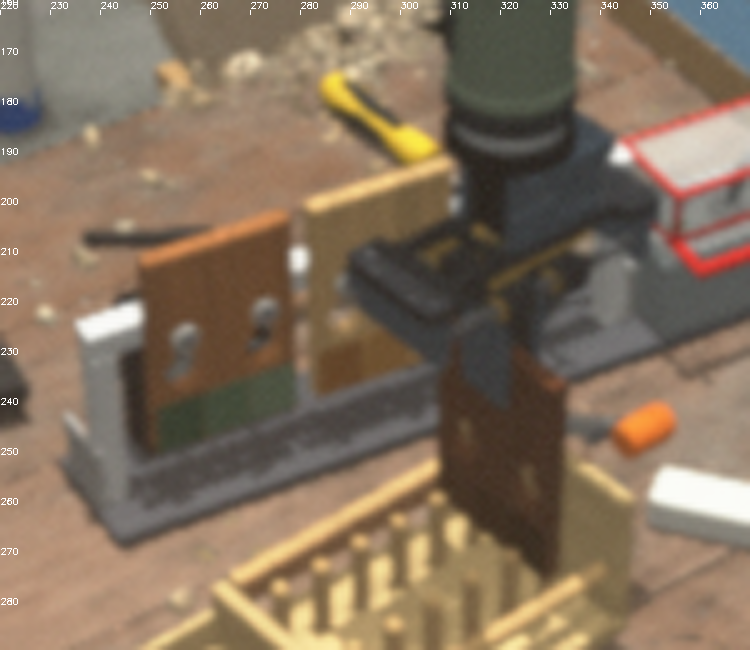

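Request:
arm_command([
  [1,0.001,0,0.03,0],
  [1,0.001,0,0.05,0],
  [1,0.001,0,0.07,0],
  [1,0.001,0,0.083,0],
  [1,0.001,0,0.083,0],
  [1,0.001,0,0.083,0],
])

```text
time_s: 13.52
ee_pos: [459.5, 93.7, 130.6]
ee_rot: [180.0, 1.2, -175.2]
force: [0.0, 0.3, -2.2]
gripper_width: 12.0
```

Request:
arm_command([
  [1,0.003,0,0.003,0],
  [1,0.003,0,0.005,0],
  [1,0.003,0,0.005,0],
])

```text
time_s: 13.77
ee_pos: [459.3, 93.8, 129.6]
ee_rot: [180.0, 1.4, -175.2]
force: [-0.1, -0.9, 5.0]
gripper_width: 11.9
```

Floor contact (5 N up). Release and rise.

Request:
arm_command([
  [0.65,0,0,0,0],
  [0.65,0,0,0,0],
  [0.65,0,0,0,0],
  [0.65,0,0,-0.05,0],
  [0.65,0,0,-0.13,0],
  [0.65,0,0,-0.21,0],
  [0.65,0,0,-0.25,0],
  [0.65,0,0,-0.25,0],
])

```text
time_s: 14.43
ee_pos: [458.7, 93.9, 259.7]
ee_rot: [179.9, 2.0, -175.2]
force: [0.5, -0.2, -0.4]
gripper_width: 32.0
```

```bash
python3 -c "
from h import *
b=W(RK,[[0,0,0]])[0]; mv([[b[0],b[1],255],[b[0],b[1],168]],83.76)
snap('scene','w6s',(220,160,150,130),5);snap('top','w6',(190,190,190,130),4)"
```

```text
[-0.3405 -0.1029  0.0212] [-0.3343 -0.1032  0.1951] turn 2.246 rows 14.118029843852039 at [458.7  93.9 259.7] [ 179.9    2.  -175.2]
```

View pics/w6s.png

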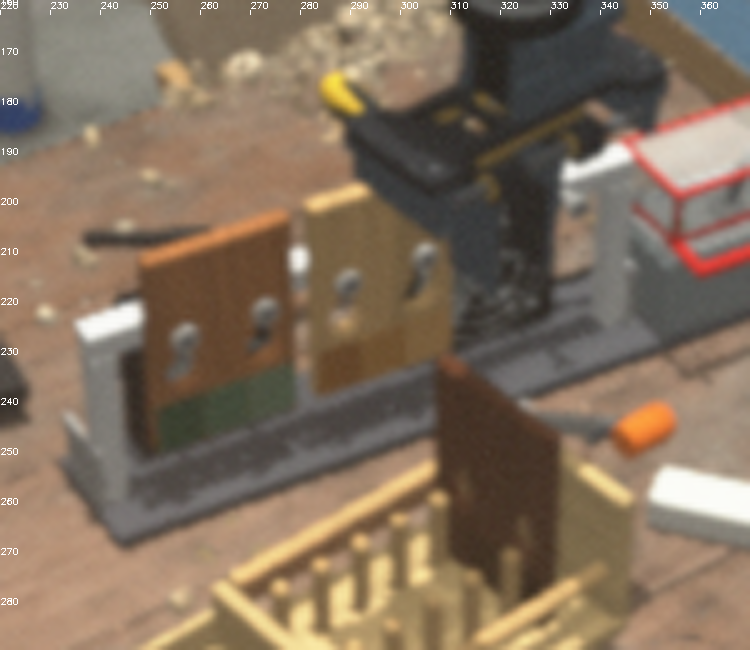

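View pics/w6.png

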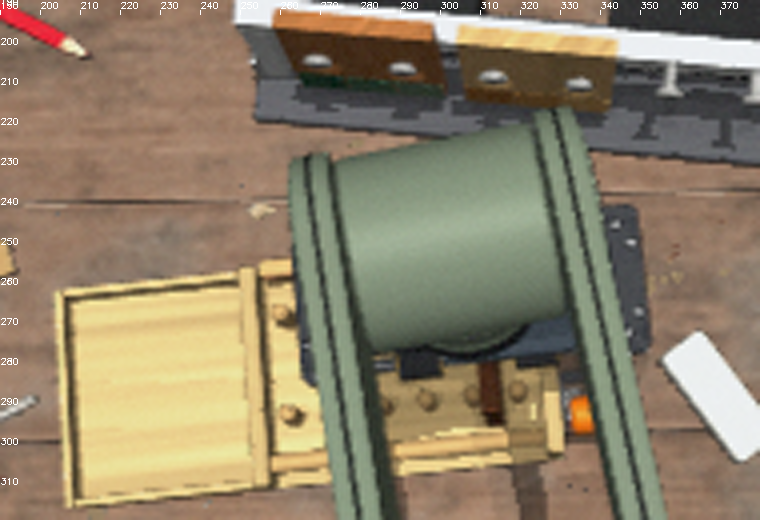

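Request:
arm_command([
  [0.6,-0.08,-0.02,0.021,1],
  [0.6,-0.16,-0.05,0.021,1],
  [0.6,-0.24,-0.08,0.021,1],
  [0.6,-0.32,-0.1,0.021,1],
  [0.6,-0.34,-0.103,0.021,1],
  [0.6,-0.34,-0.103,0.021,1],
  [0.6,-0.34,-0.103,0.021,1],
])

```text
time_s: 15.12
ee_pos: [630.0, 56.1, 244.7]
ee_rot: [179.2, 0.8, 139.5]
force: [-1.6, -0.6, -0.6]
gripper_width: 36.4
```

```bash
python3 -c "
from h import *
b=W(RK,[[0,0,0]])[0]; mv([[b[0],b[1],255],[b[0],b[1],168]],83.76)"
```

```text
[-0.0035  0.0058 -0.0205] [-0.0013  0.0033  0.1534] turn 1.239 rows 7.787785008406985 at [630.   56.1 244.7] [179.2   0.8 139.5]
```

Request:
arm_command([
  [0.6,-0.0035,0.006,-0.005,1],
  [0.6,-0.0035,0.006,-0.005,1],
  [0.6,-0.0035,0.006,-0.005,1],
  [0.6,-0.0035,0.006,-0.005,1],
  [0.6,-0.0035,0.006,-0.005,1],
  [0.6,-0.0035,0.006,-0.005,1],
  [0.6,-0.0035,0.006,-0.005,1],
])

```text
time_s: 15.7
ee_pos: [632.1, 57.1, 244.2]
ee_rot: [179.2, -0.1, 94.2]
force: [-0.6, 0.6, -0.3]
gripper_width: 36.0
```

```bash
python3 -c "
from h import *
b=W(RK,[[0,0,0]])[0]; mv([[b[0],b[1],255],[b[0],b[1],168]],83.76)"
```

```text
[-0.0002  0.0021 -0.0215] [-0.0004 -0.0004  0.1525] turn 0.233 rows 1.464559330483717 at [632.1  57.1 244.2] [ 1.792e+02 -1.000e-01  9.420e+01]
```

Request:
arm_command([
  [0.6,0,0,0.02,0.233],
  [0.6,0,0,0.04,0.233],
  [0.6,0,0,0.08,0.233],
  [0.6,0,0,0.12,0.233],
  [0.6,0,0,0.15,0.233],
  [0.6,0,0,0.152,0.233],
  [0.6,0,0,0.152,0.233],
])

```text
time_s: 16.28
ee_pos: [631.7, 57.2, 165.5]
ee_rot: [179.5, -0.1, 83.8]
force: [0.1, -0.2, 0.6]
gripper_width: 36.8
```

```bash
python3 -c "
from h import *
b=W(RK,[[0,0,0]])[0]; mv([[b[0],b[1],168]],83.76);print(env.state()['force'])
snap('scene','o1s',(220,140,150,130),5)"
```

```text
[ 0.0001  0.0027 -0.0051] turn 0.0 rows 0.00042196623448582574 at [631.7  57.2 165.5] [ 1.795e+02 -1.000e-01  8.380e+01]
[ 0.09751216 -0.20629617  0.63397253]
```

View pics/o1s.png

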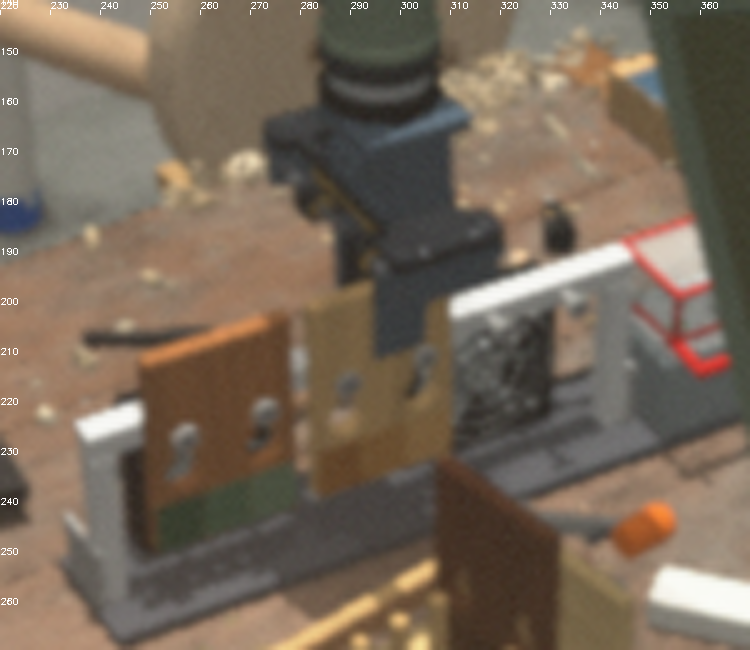

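Request:
arm_command([
  [0.6,0,0.001,-0.005,0],
  [0.6,0,0.001,-0.005,0],
  [1,0,0.001,-0.005,0],
  [1,0,0.001,-0.005,0],
  [1,0,0.001,-0.005,0],
  [1,0,0.001,-0.005,0],
  [1,0,0.001,-0.005,0],
])

```text
time_s: 16.92
ee_pos: [633.3, 57.2, 169.9]
ee_rot: [179.3, -0.2, 83.8]
force: [0.2, 0.2, -0.0]
gripper_width: 11.8
```

Request:
arm_command([
  [1,0,0,-0.02,0],
  [1,0,0,-0.04,0],
  [1,0,0,-0.055,0],
  [1,0,0,-0.06,0],
  [1,0,0,-0.06,0],
  [1,0,0,-0.06,0],
])

```text
time_s: 17.42
ee_pos: [632.8, 57.1, 200.1]
ee_rot: [179.3, -0.2, 83.8]
force: [-0.6, -0.5, -1.0]
gripper_width: 12.2
```

Request:
arm_command([
  [1,0,-0.015,0,0],
  [1,0,-0.03,0,0],
  [1,0,-0.045,0,0],
  [1,0,-0.06,0,0],
  [1,0,-0.08,0,0],
  [1,0,-0.12,-0.05,0],
  [1,0,-0.15,-0.1,0],
  [1,0,-0.15,-0.14,0],
])

```text
time_s: 18.08
ee_pos: [554.0, 65.5, 270.9]
ee_rot: [179.4, -0.2, 83.8]
force: [0.2, 0.3, -1.4]
gripper_width: 12.1
```

```bash
python3 -c "
from h import *
b=W(CAR,[[-6,0,0]])[0]; mv([[b[0],b[1],285]],184.85);print(env.state()['force'])
snap('scene','o2s',(220,120,150,130),5)"
```

```text
[ 0.1551 -0.2256 -0.0301] turn -2.246 rows 14.113432297062504 at [554.   65.5 270.9] [179.4  -0.2  83.8]
[ 0.19562382  0.25311924 -1.41126056]
```

View pics/o2s.png

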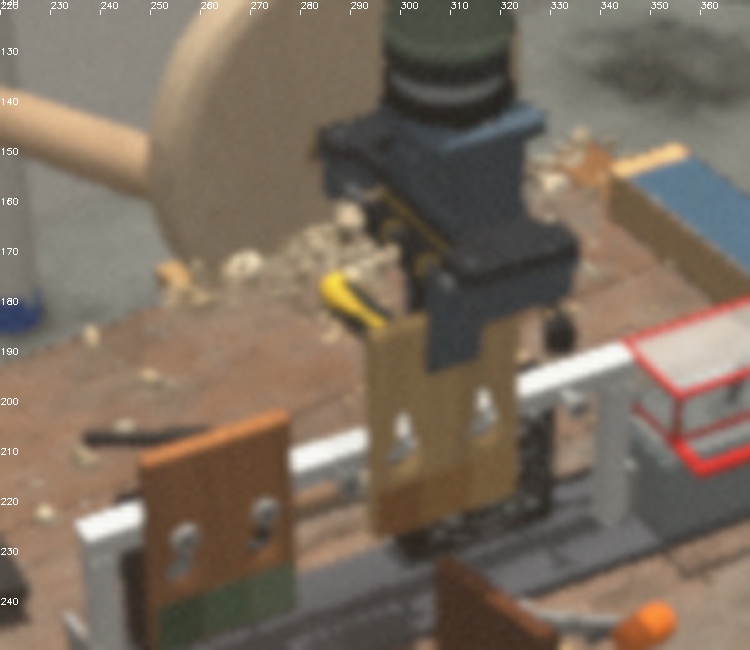

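Request:
arm_command([
  [1,0,-0.08,-0.03,-0.15],
  [1,0.06,-0.16,-0.032,-0.3],
  [1,0.13,-0.226,-0.034,-0.45],
  [1,0.155,-0.226,-0.034,-0.6],
  [1,0.155,-0.226,-0.034,-0.76],
  [1,0.155,-0.226,-0.034,-0.92],
  [1,0.155,-0.226,-0.034,-1],
  [1,0.155,-0.226,-0.034,-1],
])

```text
time_s: 18.8
ee_pos: [452.4, 155.0, 290.1]
ee_rot: [179.0, 0.6, 128.9]
force: [-0.2, -0.7, -1.5]
gripper_width: 11.9
```

```bash
python3 -c "
from h import *
b=W(CAR,[[-6,0,0]])[0]; mv([[b[0],b[1],285]],184.85)"
```

```text
[ 0.0028 -0.0041  0.0101] turn -1.244 rows 7.816585218766448 at [452.4 155.  290.1] [179.    0.6 128.9]
```

Request:
arm_command([
  [1,0.003,-0.004,0,-1],
  [1,0.003,-0.004,0,-1],
  [1,0.003,-0.004,0,-1],
  [1,0.003,-0.004,0,-1],
  [1,0.003,-0.004,0,-1],
  [1,0.003,-0.004,0,-1],
  [1,0.003,-0.004,0,-1],
])

```text
time_s: 19.38
ee_pos: [449.5, 154.7, 289.6]
ee_rot: [179.7, 1.2, 174.0]
force: [0.4, -0.8, -1.8]
gripper_width: 12.0
```

```bash
python3 -c "
from h import *
b=W(CAR,[[-6,0,0]])[0]; mv([[b[0],b[1],285],[b[0],b[1],212]],184.85)"
```

```text
[-0.0008  0.0003  0.0093] [ 0.0022 -0.0004  0.1553] turn -0.241 rows 1.5124882069367425 at [449.5 154.7 289.6] [179.7   1.2 174. ]
```

Request:
arm_command([
  [1,0.002,0,0.03,-0.241],
  [1,0.002,0,0.08,-0.241],
  [1,0.002,0,0.13,-0.241],
  [1,0.002,0,0.155,-0.241],
  [1,0.002,0,0.155,-0.241],
  [1,0.002,0,0.155,-0.241],
])

```text
time_s: 19.88
ee_pos: [449.8, 154.8, 211.8]
ee_rot: [180.0, 1.1, -175.2]
force: [0.3, 0.3, -0.8]
gripper_width: 12.3
```

```bash
python3 -c "
from h import *
b=W(CAR,[[-6,0,0]])[0]; mv([[b[0],b[1],170],[b[0],b[1],130]],184.85)
snap('scene','o3s',(220,160,150,130),5);snap('top','o3',(190,190,190,130),4)"
```

```text
[ 0.0011 -0.0001  0.0836] [ 0.0027 -0.0002  0.1636] turn -0.001 rows 0.009015811748272375 at [449.8 154.8 211.8] [ 180.     1.1 -175.2]
```

View pics/o3s.png

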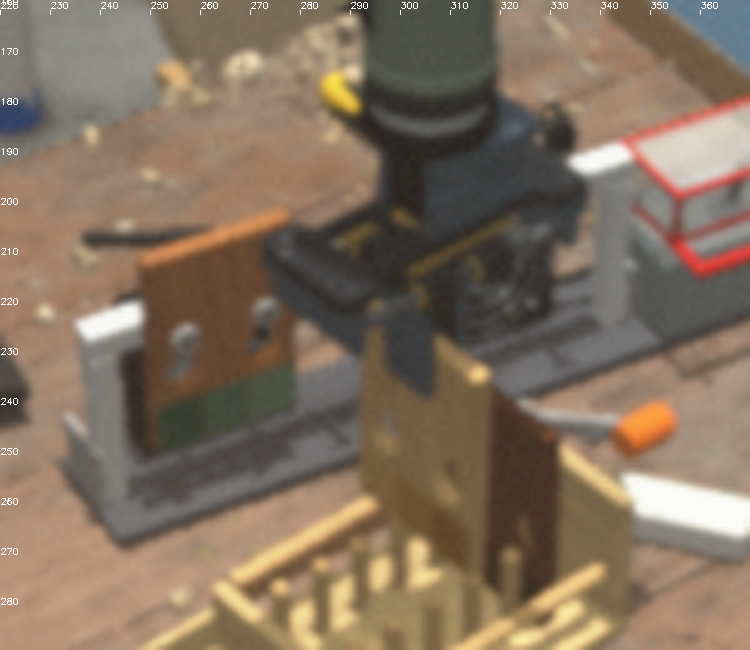

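View pics/o3.png

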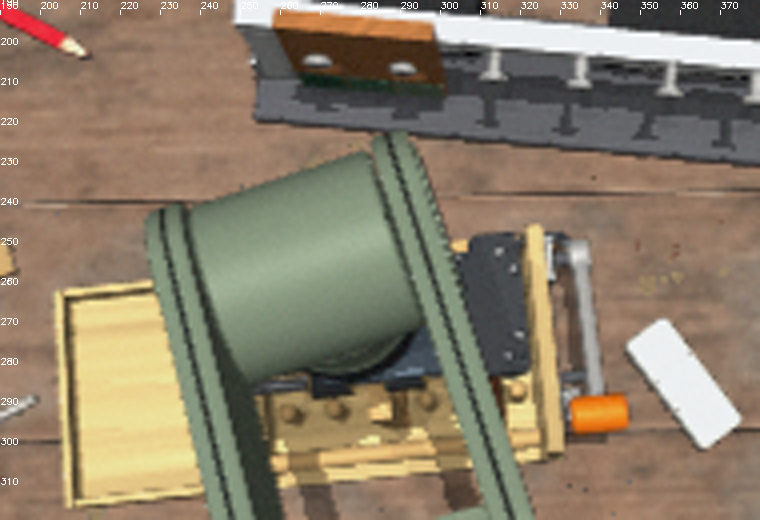

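Request:
arm_command([
  [1,0.001,0,0.025,0],
  [1,0.001,0,0.05,0],
  [1,0.001,0,0.07,0],
  [1,0.002,0,0.09,0],
  [1,0.002,0,0.09,0],
  [1,0.002,0,0.09,0],
])

```text
time_s: 20.48
ee_pos: [451.1, 155.3, 168.6]
ee_rot: [179.9, 1.3, -175.2]
force: [0.1, 1.1, -1.6]
gripper_width: 12.1
```

Request:
arm_command([
  [1,0,0,0.02,0],
  [1,0.001,0,0.04,0],
  [1,0.001,0,0.06,0],
  [1,0.001,0,0.072,0],
  [1,0.001,0,0.074,0],
  [1,0.001,0,0.074,0],
])

```text
time_s: 20.98
ee_pos: [451.6, 155.4, 131.6]
ee_rot: [179.9, 1.3, -175.2]
force: [-0.2, 0.5, -0.4]
gripper_width: 12.1
```

Request:
arm_command([
  [1,0.001,0,0.003,0],
  [1,0.001,0,0.005,0],
  [1,0.001,0,0.005,0],
  [0.65,0.001,0,0.005,0],
  [0.65,0.001,0,0.005,0],
  [0.65,0.001,0,0.005,0],
])

```text
time_s: 21.48
ee_pos: [451.2, 155.5, 129.3]
ee_rot: [179.9, 1.4, -175.2]
force: [0.5, 0.1, 0.6]
gripper_width: 29.1
```

Request:
arm_command([
  [0.65,0,0,-0.05,0],
  [0.65,0,0,-0.13,0],
  [0.65,0,0,-0.21,0],
  [0.65,0,0,-0.25,0],
  [0.65,0,0,-0.25,0],
  [0.65,0,0,-0.25,0],
  [0.65,0,0,-0.25,0],
])

```text
time_s: 22.07
ee_pos: [447.4, 154.7, 253.0]
ee_rot: [179.9, 1.2, -175.2]
force: [0.1, -0.3, -0.6]
gripper_width: 31.7
```

```bash
python3 -c "
from h import *
b=W(RK,[[0,114.2,0]])[0]; mv([[b[0],b[1],250],[b[0],b[1],168]],83.76)
snap('scene','o4s',(220,160,150,130),5)"
```

```text
[-0.3971 -0.0014  0.0144] [-0.3935 -0.0016  0.1784] turn 2.245 rows 14.111556584575574 at [447.4 154.7 253. ] [ 179.9    1.2 -175.2]
```

View pics/o4s.png

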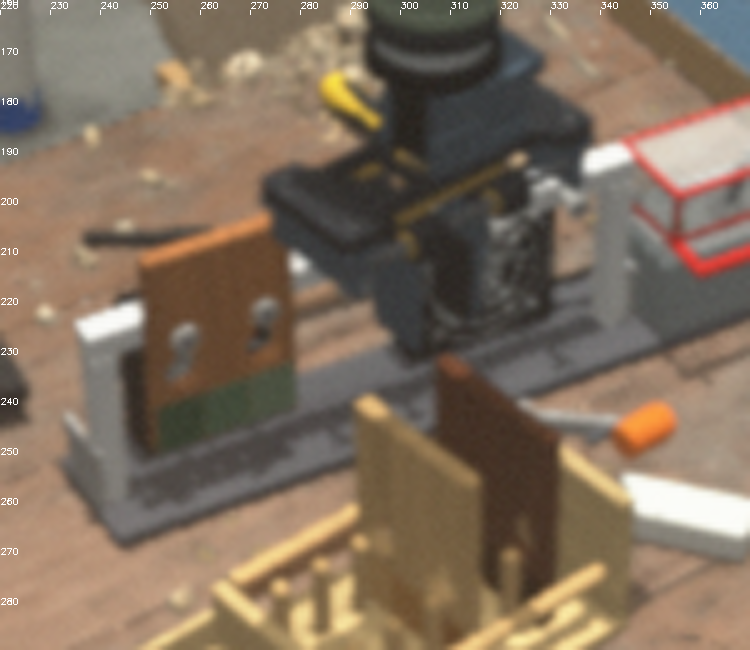

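Oak stands in slot 2. Now the green one.

Request:
arm_command([
  [0.6,-0.08,0,0.0,1],
  [0.6,-0.16,0,0.0,1],
  [0.6,-0.24,0,0.0,1],
  [0.6,-0.32,0,0.0,1],
  [0.6,-0.397,-0.001,0.0,1],
  [0.6,-0.397,-0.001,0.0,1],
  [0.6,-0.397,-0.001,0.0,1],
  [0.6,-0.397,-0.001,0.0,1],
])

```text
time_s: 22.78
ee_pos: [645.0, 170.5, 253.1]
ee_rot: [179.4, 0.6, 139.8]
force: [-0.1, 0.9, 0.1]
gripper_width: 36.6
```

```bash
python3 -c "
from h import *
b=W(RK,[[0,114.2,0]])[0]; mv([[b[0],b[1],250]],83.76)"
```

```text
[-0.0005  0.0007  0.0062] turn 1.244 rows 7.819916045500659 at [645.  170.5 253.1] [179.4   0.6 139.8]
```

Request:
arm_command([
  [0.6,0,0,0.006,1],
  [0.6,0,0,0.006,1],
  [0.6,0,0,0.006,1],
  [0.6,0,0,0.006,1],
  [0.6,0,0,0.006,1],
  [0.6,0,0,0.006,1],
  [0.6,0,0,0.006,1],
])

```text
time_s: 23.37
ee_pos: [644.1, 170.4, 248.8]
ee_rot: [179.3, 0.0, 94.6]
force: [-0.0, -0.6, 0.2]
gripper_width: 36.5
```

```bash
python3 -c "
from h import *
b=W(RK,[[0,114.2,0]])[0]; mv([[b[0],b[1],168]],83.76)"
```

```text
[0.0002 0.0006 0.1617] turn 0.24 rows 1.5094518736173095 at [644.1 170.4 248.8] [179.3   0.   94.6]
```

Request:
arm_command([
  [0.6,0,0.001,0.02,0.24],
  [0.6,0,0.001,0.05,0.24],
  [0.6,0,0.001,0.09,0.24],
  [0.6,0,0.001,0.13,0.24],
  [0.6,0,0.001,0.156,0.24],
  [0.6,0,0.001,0.16,0.24],
  [0.6,0,0.001,0.16,0.24],
  [0.6,0,0.001,0.16,0.24],
])

```text
time_s: 24.03
ee_pos: [645.7, 170.6, 169.3]
ee_rot: [179.3, -0.1, 83.8]
force: [-0.1, -0.7, -0.4]
gripper_width: 36.7
```

Request:
arm_command([
  [1,0,0.001,0,0],
  [1,0,0.001,0,0],
  [1,0,0.001,0,0],
  [1,0,0.001,0,0],
  [1,0,0.001,0,0],
])

```text
time_s: 24.45
ee_pos: [646.5, 170.6, 169.9]
ee_rot: [179.2, -0.2, 83.8]
force: [-0.1, -0.5, 1.1]
gripper_width: 11.8
```

```bash
python3 -c "
from h import *
b=W(RK,[[0,114.2,0]])[0]; mv([[b[0],b[1],168]],83.76)
snap('scene','n1s',(220,140,150,130),5)"
```

```text
[-0.0003 -0.0022  0.0038] turn 0.001 rows 0.0067983713252087324 at [646.5 170.6 169.9] [179.2  -0.2  83.8]
```

View pics/n1s.png

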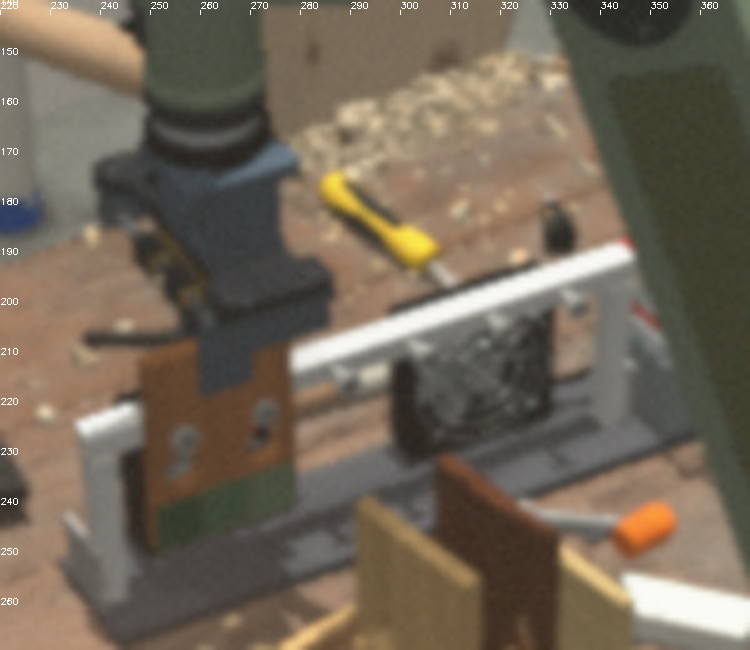

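Gripped. Lift and draw off.

Request:
arm_command([
  [1,0,0,-0.02,0],
  [1,0,0,-0.04,0],
  [1,0,0,-0.055,0],
  [1,0,0,-0.06,0],
  [1,0,0,-0.06,0],
  [1,0,0,-0.06,0],
])

```text
time_s: 25.0
ee_pos: [646.0, 170.6, 200.1]
ee_rot: [179.2, -0.2, 83.8]
force: [-0.1, -0.1, -0.8]
gripper_width: 11.7
```

Request:
arm_command([
  [1,0,-0.015,0,0],
  [1,0,-0.03,0,0],
  [1,0,-0.045,0,0],
  [1,0,-0.06,0,0],
  [1,0,-0.08,0,0],
  [1,0,-0.12,-0.05,0],
  [1,0,-0.15,-0.1,0],
  [1,0,-0.15,-0.14,0],
])

```text
time_s: 25.67
ee_pos: [567.0, 179.0, 270.8]
ee_rot: [179.3, -0.2, 83.9]
force: [0.2, -0.8, -1.5]
gripper_width: 11.8
```

```bash
python3 -c "
from h import *
b=W(CAR,[[-6,62,0]])[0]; mv([[b[0],b[1],288]],184.85);print(env.state()['force'])
snap('scene','n2s',(220,120,150,130),5)"
```

```text
[ 0.0488 -0.2507 -0.0374] turn -2.244 rows 14.103160505327756 at [567.  179.  270.8] [179.3  -0.2  83.9]
[ 0.21654334 -0.75698268 -1.48696856]
```

View pics/n2s.png

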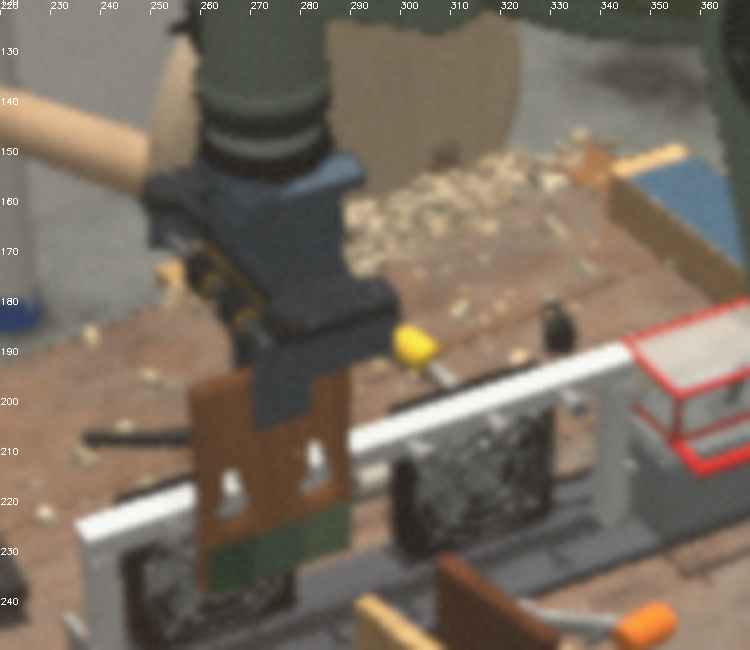

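Request:
arm_command([
  [1,0,-0.08,-0.03,-0.15],
  [1,0.03,-0.16,-0.032,-0.3],
  [1,0.049,-0.24,-0.034,-0.45],
  [1,0.049,-0.25,-0.034,-0.6],
  [1,0.049,-0.251,-0.034,-0.76],
  [1,0.049,-0.251,-0.034,-0.92],
  [1,0.049,-0.251,-0.034,-1],
  [1,0.049,-0.251,-0.034,-1],
])

```text
time_s: 26.38
ee_pos: [447.0, 217.2, 289.5]
ee_rot: [178.8, 0.6, 128.9]
force: [-0.5, 0.2, -0.7]
gripper_width: 11.9
```

```bash
python3 -c "
from h import *
b=W(CAR,[[-6,62,0]])[0]; mv([[b[0],b[1],288]],184.85)"
```

```text
[ 0.002  -0.0043  0.003 ] turn -1.242 rows 7.808943215512371 at [447.  217.2 289.5] [178.8   0.6 128.9]
```

Request:
arm_command([
  [1,0.002,-0.004,0,-1],
  [1,0.002,-0.004,0,-1],
  [1,0.002,-0.004,0,-1],
  [1,0.002,-0.004,0,-1],
  [1,0.002,-0.004,0,-1],
  [1,0.002,-0.004,0,-1],
  [1,0.002,-0.004,0,-1],
])

```text
time_s: 26.97
ee_pos: [444.5, 216.5, 289.1]
ee_rot: [179.6, 1.2, 174.1]
force: [-0.2, 0.4, -1.3]
gripper_width: 11.5
```

```bash
python3 -c "
from h import *
b=W(CAR,[[-6,62,0]])[0]; mv([[b[0],b[1],212]],184.85)"
```

```text
[ 0.0029 -0.0007  0.1542] turn -0.239 rows 1.5036289797393265 at [444.5 216.5 289.1] [179.6   1.2 174.1]
```

Request:
arm_command([
  [1,0.003,-0.001,0.03,-0.239],
  [1,0.003,-0.001,0.08,-0.239],
  [1,0.003,-0.001,0.13,-0.239],
  [1,0.003,-0.001,0.154,-0.239],
  [1,0.003,-0.001,0.154,-0.239],
  [1,0.003,-0.001,0.154,-0.239],
])

```text
time_s: 27.47
ee_pos: [444.3, 216.3, 211.7]
ee_rot: [179.9, 1.2, -175.2]
force: [0.8, 0.6, -0.8]
gripper_width: 11.3
```

```bash
python3 -c "
from h import *
b=W(CAR,[[-6,62,0]])[0]; mv([[b[0],b[1],170],[b[0],b[1],130]],184.85)
snap('scene','n3s',(200,170,150,130),5)"
```

```text
[0.0008 0.0003 0.0835] [2.600e-03 1.000e-04 1.634e-01] turn -0.002 rows 0.010780432536030757 at [444.3 216.3 211.7] [ 179.9    1.2 -175.2]
```

View pics/n3s.png

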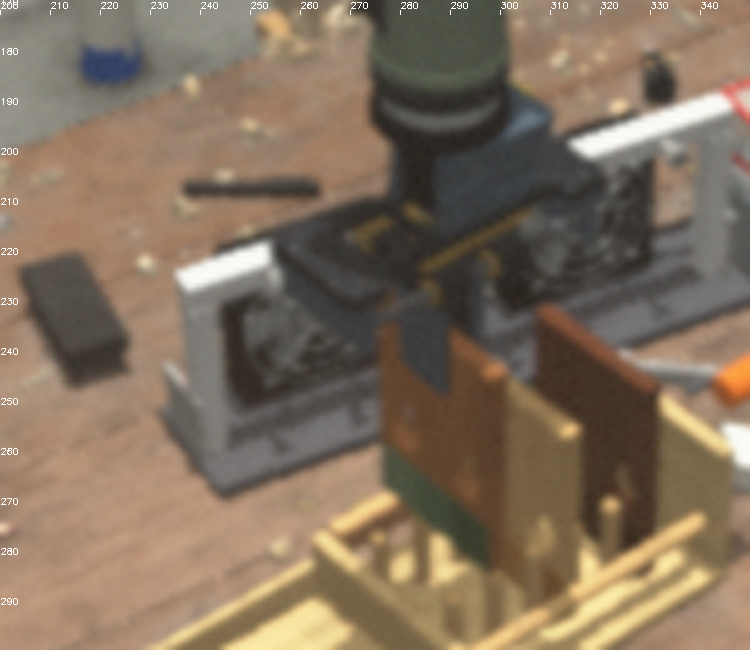

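Request:
arm_command([
  [1,0.001,0,0.025,0],
  [1,0.001,0,0.05,0],
  [1,0.001,0,0.07,0],
  [1,0.002,0,0.09,0],
  [1,0.002,0,0.09,0],
  [1,0.002,0,0.09,0],
])

```text
time_s: 28.02
ee_pos: [445.1, 216.8, 167.7]
ee_rot: [179.9, 1.3, -175.2]
force: [-0.5, -0.1, -1.2]
gripper_width: 12.1
```

Request:
arm_command([
  [1,0,0,0.02,0],
  [1,0.001,0,0.04,0],
  [1,0.001,0,0.06,0],
  [1,0.001,0,0.072,0],
  [1,0.001,0,0.075,0],
  [1,0.001,0,0.075,0],
])

```text
time_s: 28.52
ee_pos: [446.1, 216.7, 130.2]
ee_rot: [179.9, 1.4, -175.2]
force: [1.2, -1.3, 1.8]
gripper_width: 12.3
```

Request:
arm_command([
  [1,0.001,0,0.002,0],
  [1,0.001,0,0.003,0],
  [0.65,0.001,0,0.003,0],
  [0.65,0.001,0,0.003,0],
  [0.65,0.001,0,0.003,0],
])

```text
time_s: 28.93
ee_pos: [445.3, 216.6, 128.2]
ee_rot: [179.9, 1.3, -175.2]
force: [-0.4, 0.5, -0.2]
gripper_width: 29.1
```

Request:
arm_command([
  [0.65,0,0,-0.05,0],
  [0.65,0,0,-0.13,0],
  [0.65,0,0,-0.21,0],
  [0.65,0,0,-0.25,0],
  [0.65,0,0,-0.25,0],
  [0.65,0,0,-0.25,0],
  [0.65,0,0,-0.25,0],
])

```text
time_s: 29.52
ee_pos: [441.5, 215.8, 251.7]
ee_rot: [180.0, 1.2, -175.2]
force: [-0.6, -0.2, -0.9]
gripper_width: 31.8
```

```bash
python3 -c "
from h import *
snap('scene','n4s',(200,170,150,130),5);snap('top','n4',(190,230,190,130),4)"
```

```text
(no output)
```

View pics/n4s.png

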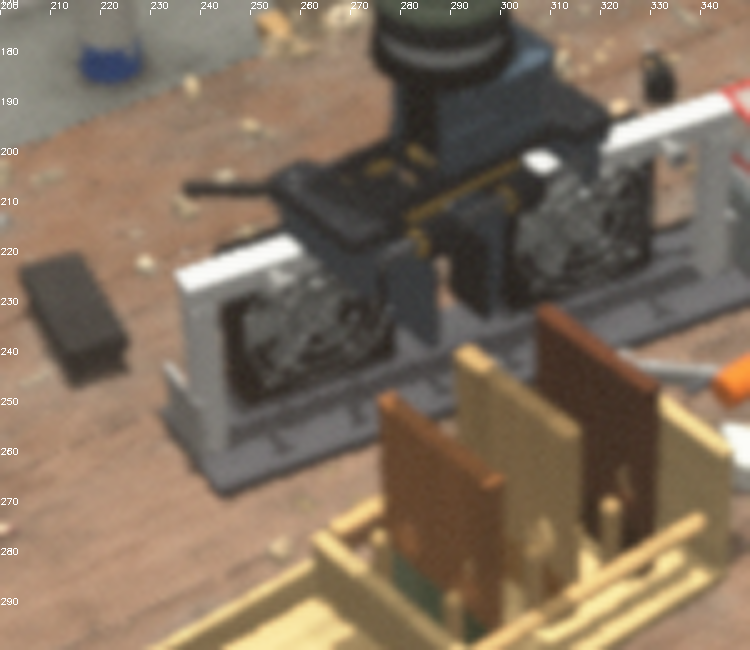

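View pics/n4.png

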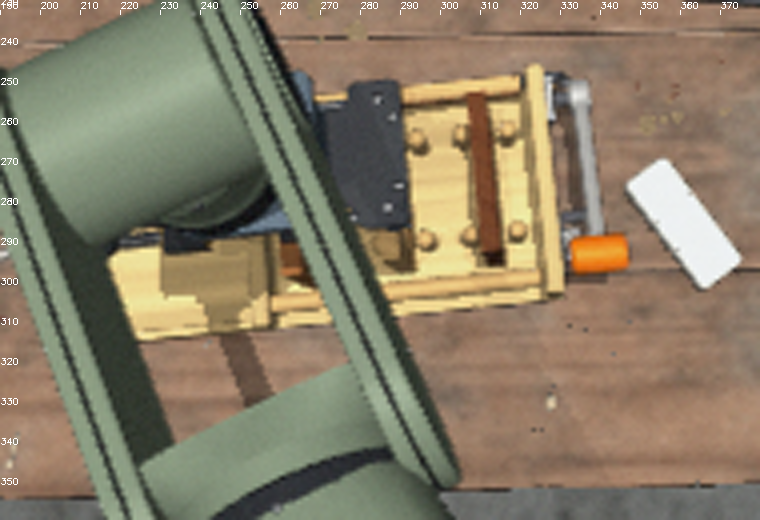

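```bash
python3 -c "
from h import *
b=back([(346.5,276.5),(356.25,269.5),(375.5,295),(366.25,302.5)],26)[:,:2];print(b.round(1))
c=b.mean(0);l=(b[0]+b[1]-b[2]-b[3])/2;print(c,np.linalg.norm(l),np.linalg.norm(b[0]-b[1]));a=np.arctan2(l[1],l[0]);print(np.degrees(a))
u=np.array([np.cos(a),np.sin(a)]);v=np.array([-u[1],u[0]])
for off in (0,-25,-30):
  t=c+off*u
  print(off,t)
  for n,p in (('knobout',(-60,-147)),('knobin',(-60,-110)),('wallF',(-82,-104)),('wallB',(68,-104)),('knobf',(-75,-147)),('knobbackout',(-47,-147)),('knobbin',(-47,-110))):
    q=W(CAR,[[*p,0]])[0][:2]-t;print('  ',n,(q@u).round(1),(q@v).round(1))
s=env.state();print(s['qpos'].round(1))
"
```

```text
[[ 4.600e+02 -3.000e-01]
 [ 4.790e+02 -2.790e+01]
 [ 4.075e+02 -7.880e+01]
 [ 3.874e+02 -5.270e+01]]
[433.48474807 -39.92617834] 88.66610162321153 33.5745171373296
35.62940741001031
0 [433.48474807 -39.92617834]
   knobout 5.2 50.0
   knobin 24.2 81.8
   wallF 8.4 98.2
   wallB 137.2 21.4
   knobf -7.6 57.7
   knobbackout 16.4 43.3
   knobbin 35.4 75.1
-25 [413.16470118 -54.4896839 ]
   knobout 30.2 50.0
   knobin 49.2 81.8
   wallF 33.4 98.2
   wallB 162.2 21.4
   knobf 17.4 57.7
   knobbackout 41.4 43.3
   knobbin 60.4 75.1
-30 [409.1006918  -57.40238501]
   knobout 35.2 50.0
   knobin 54.2 81.8
   wallF 38.4 98.2
   wallB 167.2 21.4
   knobf 22.4 57.7
   knobbackout 46.4 43.3
   knobbin 65.4 75.1
[ 25.    8.8  97.   -0.4  73.1 -69.7]
```

```bash
python3 -c "
from h import *
c=np.array([433.5,-39.9]);a=35.63
u=np.array([np.cos(np.radians(a)),np.sin(np.radians(a))])
K=W(CAR,[[x,y,0] for x in(-73,-47) for y in(-147,-110)])[:,:2];print(K)
for d in (20,25,30,35,40):
  for off in(-15,-20,-25):
    t=c+off*u;j=np.radians(a+90+d);p=np.array([np.sin(j),-np.cos(j)])
    print(d,off,t.round(1),'clear',((K-t)@p).min().round(1)-38,'open need',36/np.cos(np.radians(d))+32*np.tan(np.radians(d)), 'tool yaw',a+d, 'j6',np.degrees(np.arctan2(t[1],t[0]))+90-(a+d))
"
```

```text
[[395.68245123   2.65730181]
 [392.55598378  39.5249733 ]
 [421.58946363   4.85427893]
 [418.46299619  41.72195043]]
20 -15 [421.3 -48.6] clear -10.100000000000001 open need 49.95744730565131 tool yaw 55.63 j6 27.784598070399518
20 -20 [417.2 -51.6] clear -5.399999999999999 open need 49.95744730565131 tool yaw 55.63 j6 27.326735894314005
20 -25 [413.2 -54.5] clear -0.7000000000000028 open need 49.95744730565131 tool yaw 55.63 j6 26.860796275043732
25 -15 [421.3 -48.6] clear -5.899999999999999 open need 54.643450143609655 tool yaw 60.63 j6 22.784598070399518
25 -20 [417.2 -51.6] clear -1.2999999999999972 open need 54.643450143609655 tool yaw 60.63 j6 22.326735894314005
25 -25 [413.2 -54.5] clear 3.200000000000003 open need 54.643450143609655 tool yaw 60.63 j6 21.860796275043732
30 -15 [421.3 -48.6] clear -1.7999999999999972 open need 60.04442799572107 tool yaw 65.63 j6 17.784598070399525
30 -20 [417.2 -51.6] clear 2.5 open need 60.04442799572107 tool yaw 65.63 j6 17.326735894314012
30 -25 [413.2 -54.5] clear 6.799999999999997 open need 60.04442799572107 tool yaw 65.63 j6 16.86079627504374
35 -15 [421.3 -48.6] clear 1.8999999999999986 open need 66.35452641812313 tool yaw 70.63 j6 12.784598070399525
35 -20 [417.2 -51.6] clear 6.0 open need 66.35452641812313 tool yaw 70.63 j6 12.326735894314012
35 -25 [413.2 -54.5] clear 10.100000000000001 open need 66.35452641812313 tool yaw 70.63 j6 11.86079627504374
40 -15 [421.3 -48.6] clear 5.299999999999997 open need 73.845850613635 tool yaw 75.63 j6 7.784598070399525
40 -20 [417.2 -51.6] clear 9.200000000000003 open need 73.845850613635 tool yaw 75.63 j6 7.326735894314012
40 -25 [413.2 -54.5] clear 13.0 open need 73.845850613635 tool yaw 75.63 j6 6.8607962750437395
```

```bash
python3 -c "
from h import *
mv([[415.6,-52.7,250]],75.6)"
```

```text
[ 9.640e-02 -5.308e-01  4.000e-04] turn 2.427 rows 15.251605169249189 at [441.4 215.8 251.2] [ 180.     1.1 -175.2]
```

Request:
arm_command([
  [0.4,0.02,-0.08,0,1],
  [0.2,0.03,-0.16,0,1],
  [0,0.05,-0.24,0,1],
  [0,0.06,-0.32,0,1],
  [0,0.07,-0.4,0,1],
  [0,0.09,-0.48,0,1],
  [0,0.096,-0.531,0,1],
  [0,0.096,-0.531,0,1],
])

```text
time_s: 30.28
ee_pos: [414.7, -56.6, 248.9]
ee_rot: [179.4, 0.7, 139.4]
force: [0.4, 0.3, -0.6]
gripper_width: 82.3
```

Request:
arm_command([
  [0,0,0,0,1],
  [0,0,0,0,1],
  [0,0,0,0,1],
  [0,0,0,0,1],
  [0,0,0,0,1],
  [0,0,0,0,1],
  [0,0,0,0,1],
])

```text
time_s: 30.87
ee_pos: [414.3, -55.8, 247.6]
ee_rot: [179.2, -0.0, 94.2]
force: [0.6, -0.0, 0.1]
gripper_width: 91.3
```

```bash
python3 -c "
from h import *
mv([[415.6,-52.7,170]],75.6);s=env.state();print(s['gripper_width'],s['time_s'])"
```

```text
[0.006  0.0009 0.1552] turn 0.414 rows 2.6005363720782197 at [414.3 -55.8 247.6] [179.2  -0.   94.2]
91.29131394525626 30.8667
```

Request:
arm_command([
  [0,0.006,0.001,0.03,0.414],
  [0,0.006,0.001,0.08,0.414],
  [0,0.006,0.001,0.13,0.414],
  [0,0.006,0.001,0.155,0.414],
  [0,0.006,0.001,0.155,0.414],
  [0,0.006,0.001,0.155,0.414],
])

```text
time_s: 31.37
ee_pos: [415.0, -52.0, 169.1]
ee_rot: [179.4, -0.3, 75.6]
force: [0.2, -0.3, 0.9]
gripper_width: 91.0
```

```bash
python3 -c "
from h import *
mv([[415.6,-52.7,60],[415.6,-52.7,7]],75.6)
snap('scene','b1s',(290,170,150,130),5);snap('top','b1')"
```

```text
[-0.002  -0.0008  0.2182] [-0.0025 -0.0019  0.3242] turn 0.001 rows 0.00693925002809311 at [415.  -52.  169.1] [179.4  -0.3  75.6]
```

View pics/b1s.png

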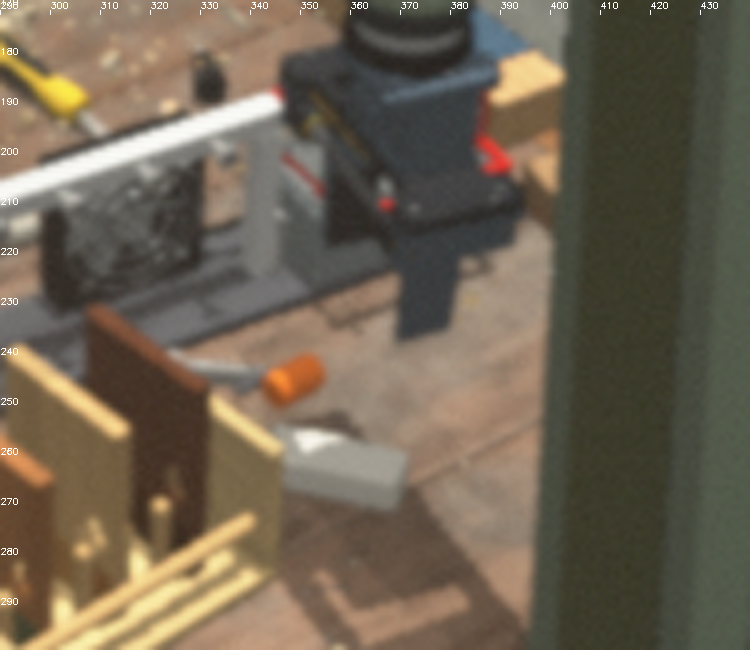

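View pics/b1_full.png

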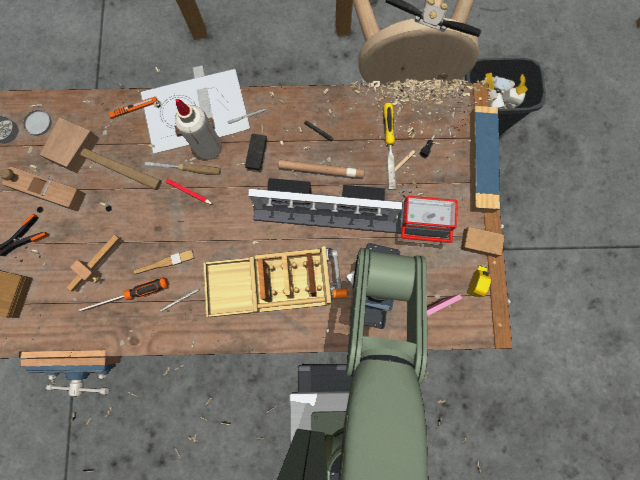

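Request:
arm_command([
  [0,-0.002,-0.001,0.05,0],
  [0,-0.002,-0.001,0.1,0],
  [0,-0.002,-0.001,0.15,0],
  [0,-0.002,-0.001,0.2,0],
  [0,-0.002,-0.001,0.218,0],
  [0,-0.002,-0.001,0.218,0],
  [0,-0.002,-0.001,0.218,0],
])

```text
time_s: 32.05
ee_pos: [418.1, -53.2, 62.3]
ee_rot: [179.1, -0.3, 75.6]
force: [0.3, 0.9, -0.3]
gripper_width: 90.9
```

```bash
python3 -c "
from h import *
mv([[415.6,-52.7,8]],75.6)
snap('scene','b2s',(290,170,150,130),5);snap('top','b2',(310,220,130,110),6)"
```

```text
[-0.0007 -0.0067  0.1086] turn 0.001 rows 0.00505053581414022 at [418.1 -53.2  62.3] [179.1  -0.3  75.6]
```

View pics/b2s.png

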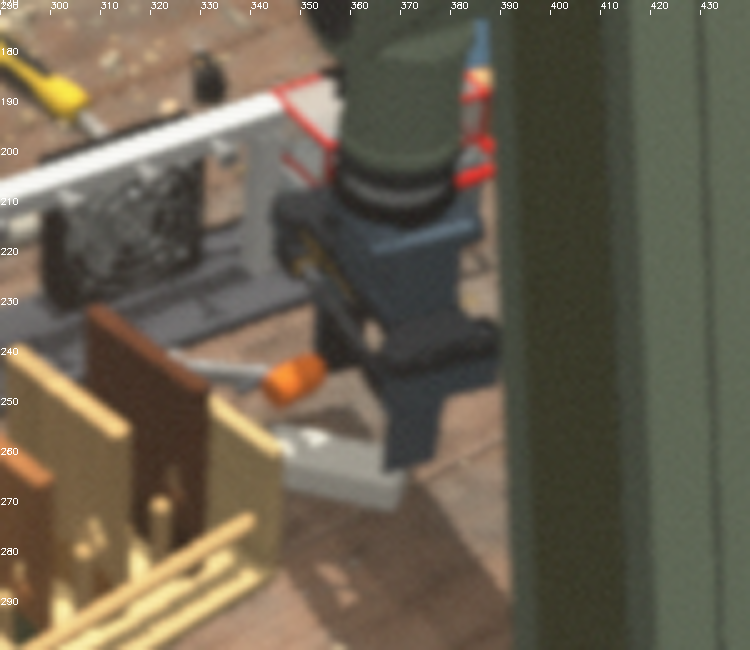

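View pics/b2.png

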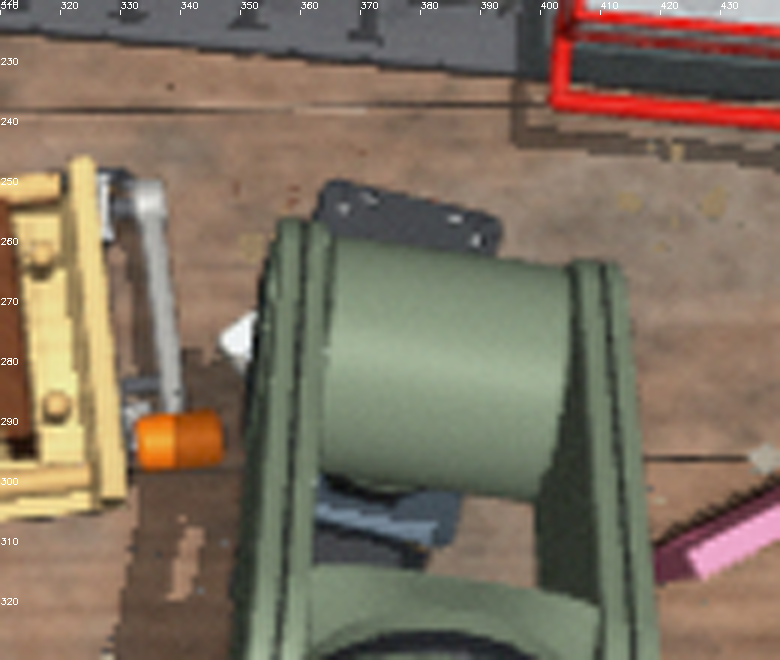

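Request:
arm_command([
  [0,-0.001,-0.004,0.02,0],
  [0,-0.001,-0.006,0.05,0],
  [0,-0.001,-0.006,0.08,0],
  [0,-0.001,-0.006,0.105,0],
  [0,-0.001,-0.006,0.108,0],
  [0,-0.001,-0.006,0.108,0],
])

```text
time_s: 32.65
ee_pos: [417.1, -53.1, 9.5]
ee_rot: [178.9, -0.3, 75.6]
force: [0.3, -0.5, -0.4]
gripper_width: 91.4
```

```bash
python3 -c "
from h import *
mv([[415.6,-52.7,8]],75.6)
snap('scene','b3s',(290,170,150,130),5)"
```

```text
[ 0.     -0.0033  0.0029] turn 0.001 rows 0.005507963407122733 at [417.1 -53.1   9.5] [178.9  -0.3  75.6]
```

View pics/b3s.png

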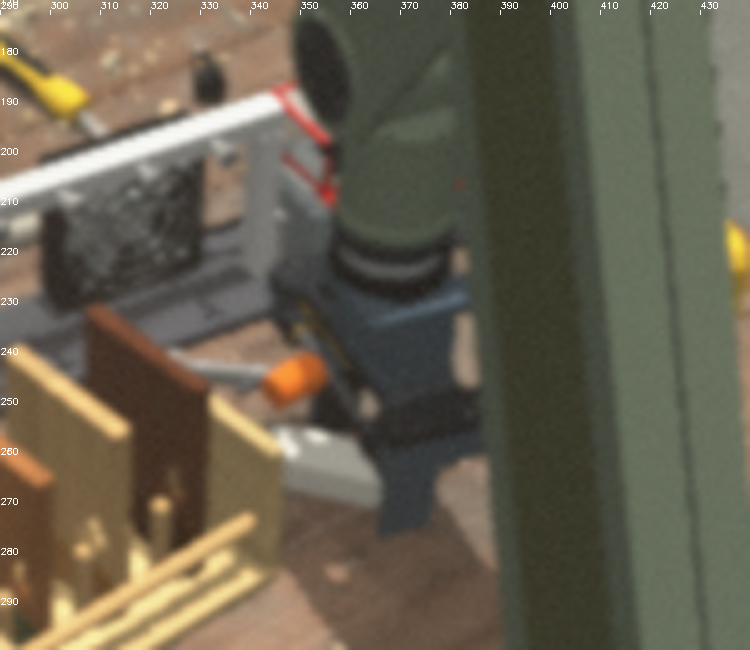

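Straddling with no contact. Close gently and let the block turn into line.

Request:
arm_command([
  [0.4,0,0,0,0],
  [0.45,0,0,0,0],
  [0.5,0,0,0,0],
  [0.55,0,0,0,0],
  [0.6,0,0,0,0],
  [0.65,0,0,0,0],
  [0.7,0,0,0,0],
  [0.7,0,0,0,0],
], squeeze=25)

```text
time_s: 33.37
ee_pos: [417.6, -53.2, 9.9]
ee_rot: [178.9, -0.3, 75.6]
force: [0.3, -0.1, 1.0]
gripper_width: 40.8
```

```bash
python3 -c "
from h import *
snap('scene','b4s',(290,170,150,130),5)"
```

View pics/b4s.png

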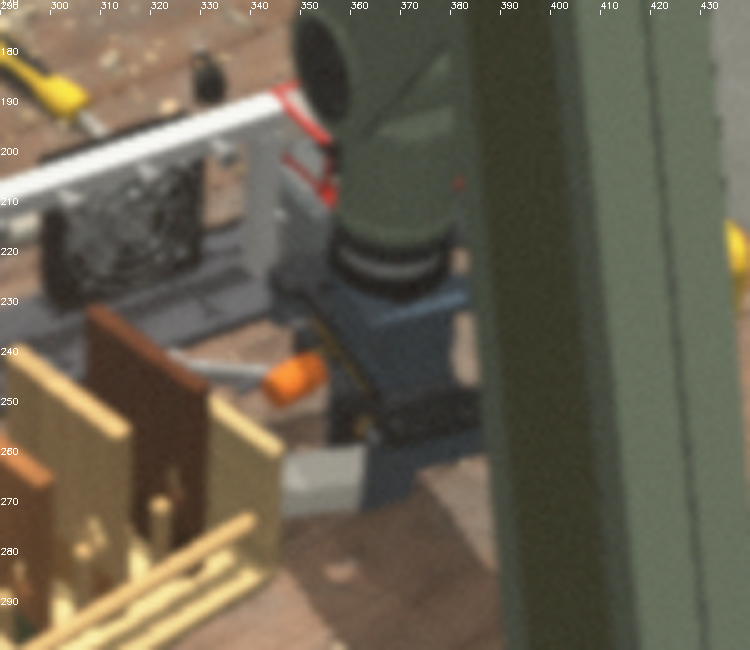

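Block has rotated, width 40.8. Finish closing.

Request:
arm_command([
  [1,0,0,0,0],
  [1,0,0,0,0],
  [1,0,0,0,0],
  [1,0,0,0,0],
], squeeze=30)

```text
time_s: 33.75
ee_pos: [417.6, -53.2, 10.0]
ee_rot: [178.9, -0.3, 75.6]
force: [0.0, 0.3, 0.9]
gripper_width: 38.5
```

Request:
arm_command([
  [1,0,0,0,0],
  [1,0,0,0,0],
  [1,0,0,0,0],
  [1,0,0,0,0],
], squeeze=40)

```text
time_s: 34.08
ee_pos: [417.6, -53.2, 9.9]
ee_rot: [178.9, -0.3, 75.6]
force: [0.7, 0.6, 0.9]
gripper_width: 38.1
```

```bash
python3 -c "
from h import *
snap('scene','b5s',(290,170,150,130),5)"
```

```text
(no output)
```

View pics/b5s.png

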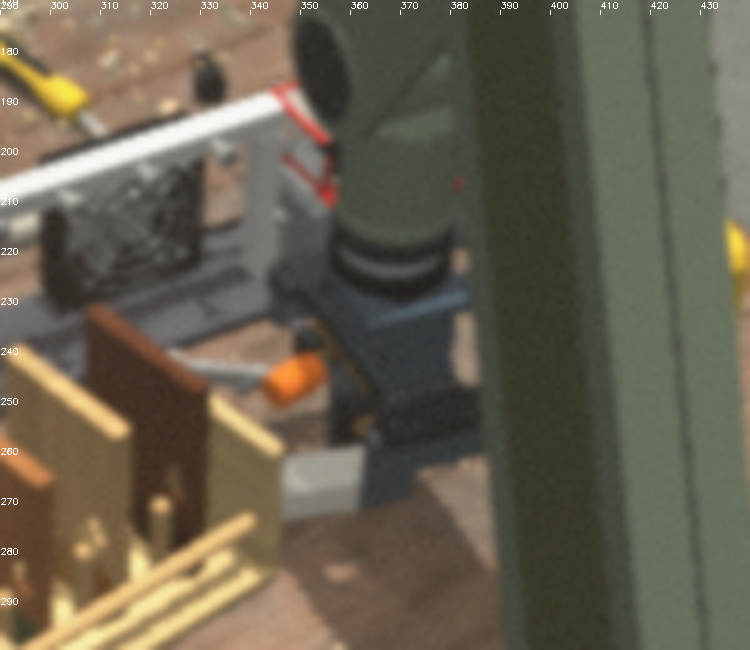

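Request:
arm_command([
  [1,-0.02,0,-0.002,0],
  [1,-0.05,0,-0.002,0],
  [1,-0.08,0,-0.002,0],
  [1,-0.11,0,-0.002,0],
  [1,-0.12,0,-0.002,0],
  [1,-0.12,0,0,0],
  [1,-0.12,0,0,0],
])

```text
time_s: 34.72
ee_pos: [402.6, -112.1, 9.9]
ee_rot: [178.9, -0.3, 75.6]
force: [-1.6, -2.9, 4.4]
gripper_width: 38.3
```

```bash
python3 -c "
from h import *
snap('scene','b6s',(290,170,150,130),5);snap('top','b6',(310,220,130,110),6)"
```

```text
(no output)
```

View pics/b6s.png

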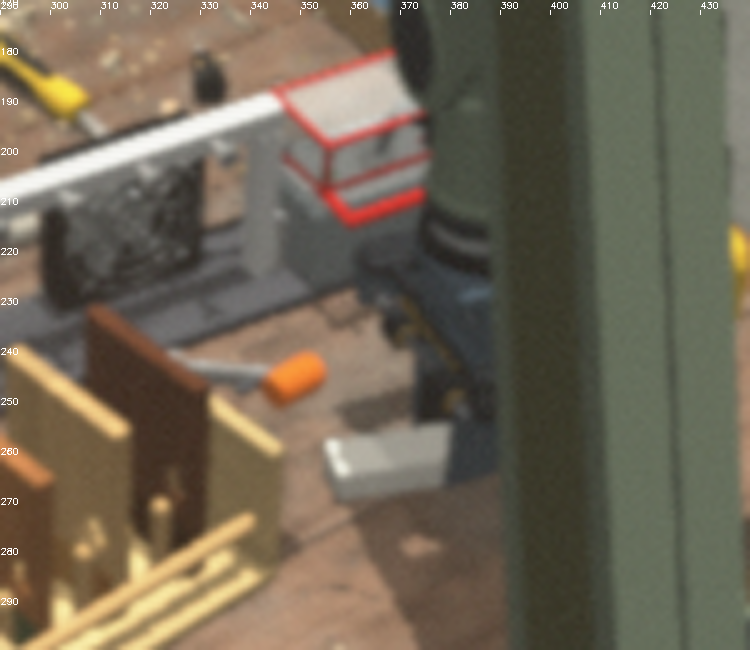

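View pics/b6.png

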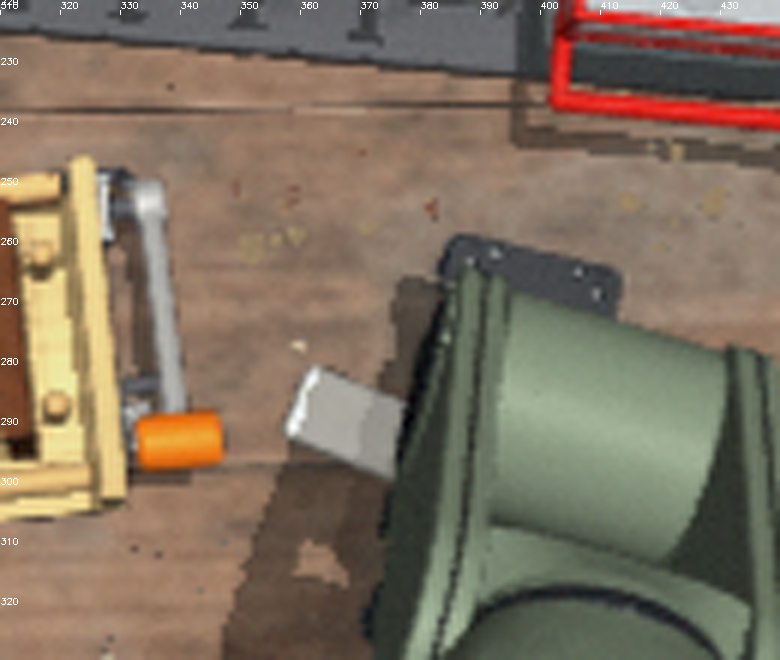

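```bash
python3 -c "
from h import *
b=back([(363.4,281.5),(359.3,292.6),(310+403/6-.4,220+400/6-.4),(310+390/6-.4,220+478/6-.4)],26)[:,:2];print(b.round(1), np.linalg.norm(b[0]-b[1]))
for i,j in((0,2),(1,3)):
  d=b[i]-b[j];print(np.degrees(np.arctan2(d[1],d[0])))
"
```

```text
[[445.3 -46.7]
 [414.9 -34.4]
 [431.4 -83.3]
 [395.8 -75.9]] 32.80613885098182
69.227932642955
65.38106419175304
```

Request:
arm_command([
  [0.2,0,0,0,0],
  [0.1,0,0,0,0],
  [0,0,0,0,0],
  [0,0.02,0.002,0,0.08],
  [0,0.04,0.005,0,0.17],
  [0,0.06,0.005,0,0.17],
  [0,0.061,0.005,0,0.17],
  [0,0.061,0.005,0,0.17],
])

```text
time_s: 35.48
ee_pos: [412.7, -82.1, 9.9]
ee_rot: [178.9, -0.4, 68.2]
force: [-0.7, 0.1, 1.2]
gripper_width: 88.4
```

Request:
arm_command([
  [0.5,0,0,0,0],
  [1,0,0,0,0],
  [1,0,0,0,0],
  [1,0,0,0,0],
  [1,0,0,0,0],
  [1,0,0,0,0],
], squeeze=30)

```text
time_s: 35.98
ee_pos: [412.7, -82.2, 10.0]
ee_rot: [178.9, -0.4, 68.2]
force: [-0.3, 0.7, 0.1]
gripper_width: 54.2
```

```bash
python3 -c "
from h import *
snap('scene','b7s',(290,170,150,130),5);snap('top','b7',(310,220,130,110),6)"
```

```text
(no output)
```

View pics/b7s.png

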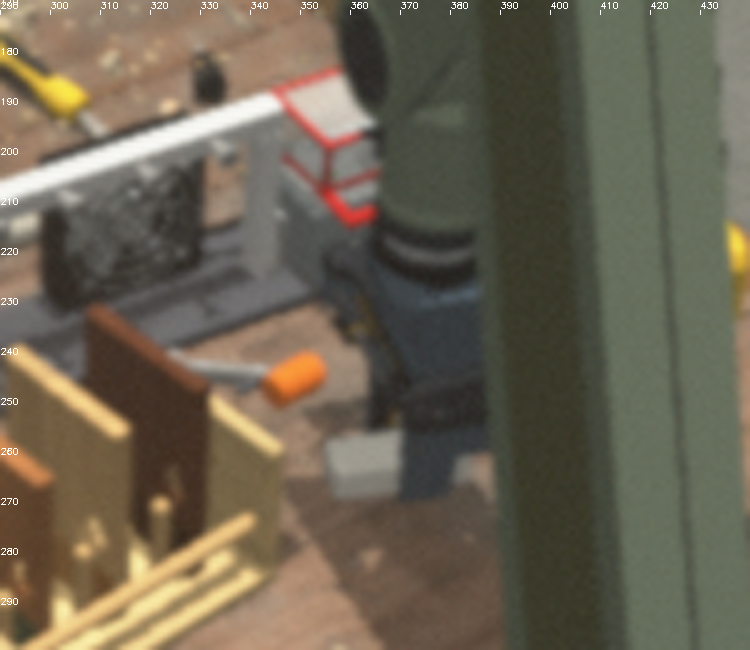

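Still closing; continue.

Request:
arm_command([
  [1,0,0,0,0],
  [1,0,0,0,0],
  [1,0,0,0,0],
  [1,0,0,0,0],
  [1,0,0,0,0],
  [1,0,0,0,0],
])

```text
time_s: 36.58
ee_pos: [412.9, -82.2, 10.0]
ee_rot: [178.9, -0.4, 68.2]
force: [0.5, -0.0, 0.7]
gripper_width: 36.0
```

Request:
arm_command([
  [1,0,0,-0.06,0],
  [1,0,0,-0.14,0],
  [1,0,0,-0.22,0],
  [1,0,0,-0.3,0],
  [1,0,0,-0.38,0],
  [1,0,0,-0.46,0],
  [1,0,0,-0.48,0],
  [1,0,0,-0.48,0],
])

```text
time_s: 37.25
ee_pos: [409.5, -82.5, 253.3]
ee_rot: [178.5, -0.5, 68.2]
force: [-0.6, -0.3, -1.1]
gripper_width: 35.8
```

```bash
python3 -c "
from h import *
t=W(CAR,[[0,165,0]])[0];print(t,env.state()['gripper_width'])
mv([[t[0],t[1],250]],94.85)
snap('scene','b8s',(290,130,150,130),5)"
```

```text
[442.05764518 319.70988639   0.        ] 35.76797607818918
[ 0.7709 -0.2386  0.0068] turn -0.592 rows 3.7235331884570857 at [409.5 -82.5 253.3] [178.5  -0.5  68.2]
```

View pics/b8s.png

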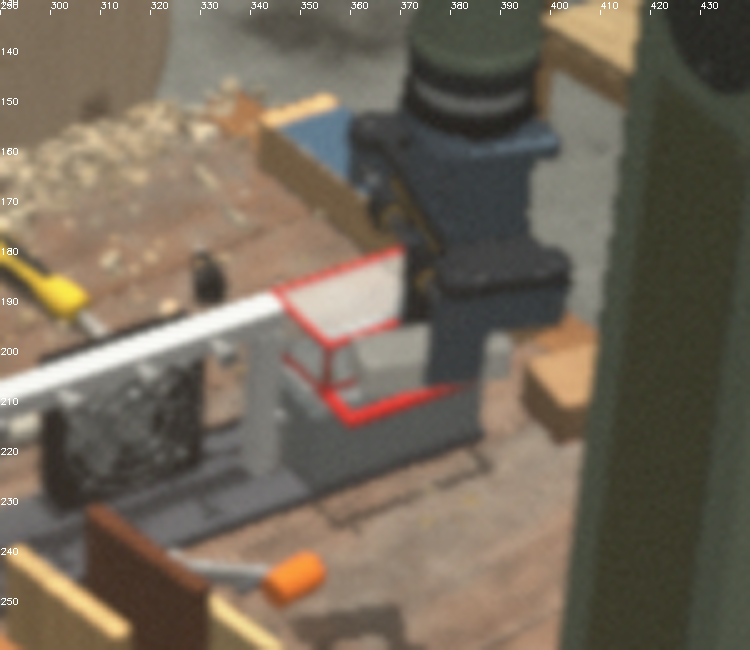

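Request:
arm_command([
  [1,0.771,-0.239,0.007,-0.592],
  [1,0.771,-0.239,0.007,-0.592],
  [1,0.771,-0.239,0.007,-0.592],
  [1,0.771,-0.239,0.007,-0.592],
  [1,0.771,-0.239,0.007,-0.592],
  [1,0.771,-0.239,0.007,-0.592],
  [1,0.771,-0.239,0.007,-0.592],
  [1,0.771,-0.239,0.007,-0.592],
])

```text
time_s: 37.97
ee_pos: [433.0, 251.5, 245.1]
ee_rot: [179.0, 0.3, 94.9]
force: [1.4, -0.1, -0.8]
gripper_width: 35.7
```

```bash
python3 -c "
from h import *
t=W(CAR,[[0,165,0]])[0]
mv([[t[0],t[1],250]],94.85)"
```

```text
[ 0.1343  0.0297 -0.0099] turn 0.0 rows 0.0009828963233423867 at [433.  251.5 245.1] [179.    0.3  94.9]
```

Request:
arm_command([
  [1,0.134,0.03,0,0],
  [1,0.134,0.03,0,0],
  [1,0.134,0.03,0.05,0],
  [1,0.134,0.03,0.12,0],
  [1,0.134,0.03,0.2,0],
  [1,0.134,0.03,0.28,0],
  [1,0.134,0.03,0.3,0],
  [1,0.134,0.03,0.3,0],
])

```text
time_s: 38.63
ee_pos: [441.6, 316.7, 90.2]
ee_rot: [179.6, 0.6, 94.9]
force: [1.4, -0.7, -0.9]
gripper_width: 36.2
```

```bash
python3 -c "
from h import *
t=W(CAR,[[0,165,0]])[0]
mv([[t[0],t[1],23]],94.85)
snap('scene','b9s',(180,190,150,130),5)"
```

```text
[0.0075 0.0005 0.1343] turn 0.0 rows 0.0015636649223120765 at [441.6 316.7  90.2] [179.6   0.6  94.9]
```

View pics/b9s.png

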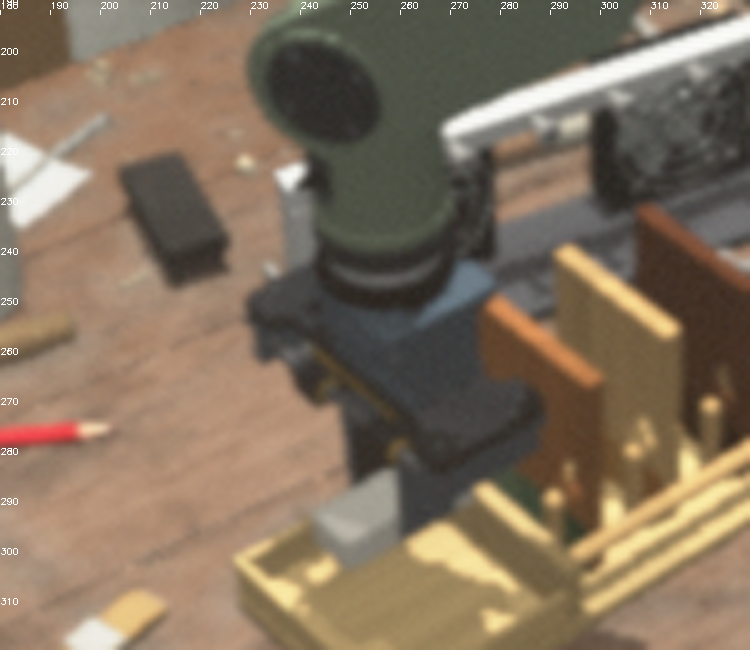

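Request:
arm_command([
  [1,0.002,0,0.04,0],
  [1,0.002,0,0.08,0],
  [1,0.002,0,0.11,0],
  [1,0.002,0,0.13,0],
  [1,0.002,0,0.134,0],
  [1,0.002,0,0.134,0],
  [1,0.002,0,0.134,0],
])

```text
time_s: 39.27
ee_pos: [445.7, 319.4, 27.7]
ee_rot: [179.1, 0.4, 94.9]
force: [0.1, -0.3, -0.4]
gripper_width: 36.1
```

Request:
arm_command([
  [1,0,-0.004,0.006,0],
  [1,0,-0.004,0.012,0],
  [1,0,-0.004,0.012,0],
  [1,0,-0.004,0.012,0],
])

```text
time_s: 39.6
ee_pos: [444.4, 319.7, 22.4]
ee_rot: [179.0, 0.3, 94.8]
force: [0.7, -0.1, 1.4]
gripper_width: 35.7
```

Request:
arm_command([
  [0.4,0,0,0,0],
  [0.4,0,0,0,0],
  [0.4,0,0,0,0],
  [0.4,0,0,-0.06,0],
  [0.4,0,0,-0.14,0],
  [0.4,0,0,-0.22,0],
  [0.4,0,0,-0.3,0],
  [0.4,0,0,-0.36,0],
])

```text
time_s: 40.27
ee_pos: [441.6, 320.7, 205.8]
ee_rot: [178.9, 0.2, 94.8]
force: [0.4, 0.6, -0.1]
gripper_width: 54.5
```

Request:
arm_command([
  [0.6,0,0,-0.15,0],
  [0.8,0,0,-0.15,0],
  [1,0,0,-0.15,0],
  [1,0,0,-0.15,0],
])

```text
time_s: 40.6
ee_pos: [440.8, 321.4, 283.1]
ee_rot: [178.6, 0.1, 94.8]
force: [-0.7, 0.8, -1.4]
gripper_width: 31.2
```

```bash
python3 -c "
from h import *
print(env.state()['ee_pos'])
snap('scene','b10s',(180,190,180,130),4)"
```

```text
[440.7951559  321.37161192 283.05760469]
```

View pics/b10s.png

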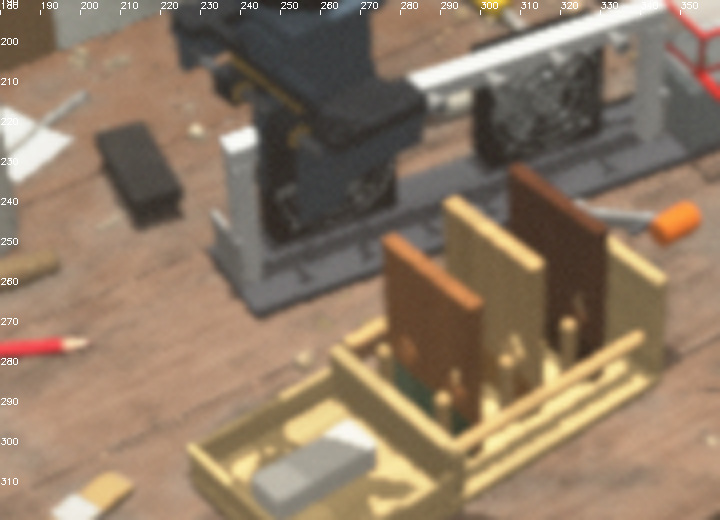

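```bash
python3 -c "
from h import *
t=W(CAR,[[-62,-132,0]])[0];print(t)
mv([[t[0],t[1],250]],94.85)"
```

```text
[405.37562352  18.53314544   0.        ]
[-0.5962 -0.1212  0.0612] turn -0.0 rows 0.0005030460761539942 at [439.9 320.7 280.8] [178.8   0.2  94.8]
```

Request:
arm_command([
  [1,-0.596,-0.121,0.061,0],
  [1,-0.596,-0.121,0.061,0],
  [1,-0.596,-0.121,0.061,0],
  [1,-0.596,-0.121,0.061,0],
  [1,-0.596,-0.121,0.061,0],
  [1,-0.596,-0.121,0.061,0],
  [1,-0.596,-0.121,0.061,0],
  [1,-0.596,-0.121,0.061,0],
])

```text
time_s: 41.32
ee_pos: [402.5, 14.6, 247.5]
ee_rot: [179.2, 0.3, 94.7]
force: [-0.3, 0.5, -0.6]
gripper_width: 0.5
```

```bash
python3 -c "
from h import *
t=W(CAR,[[-62,-132,0]])[0]
snap('top','l0',(190,220,190,110),4)
mv([[t[0],t[1],250],[t[0],t[1],170]],94.85)"
```

```text
[ 0.008   0.006  -0.0049] [0.0088 0.0038 0.155 ] turn -0.006 rows 0.035517270326309434 at [402.7  14.3 247.5] [179.2   0.3  94.6]
```

View pics/l0.png

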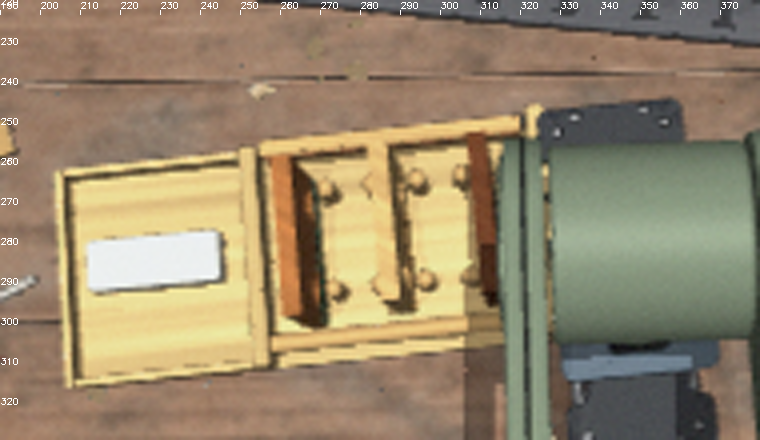

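Request:
arm_command([
  [1,0.008,0.005,0.05,0],
  [1,0.008,0.005,0.1,0],
  [1,0.009,0.004,0.15,0],
  [1,0.009,0.004,0.16,0],
  [1,0.009,0.004,0.16,0],
  [1,0.009,0.004,0.16,0],
])

```text
time_s: 41.87
ee_pos: [405.6, 18.9, 167.5]
ee_rot: [179.2, 0.3, 94.6]
force: [0.1, 0.8, -0.1]
gripper_width: 0.8
```

```bash
python3 -c "
from h import *
t=W(CAR,[[-62,-132,0],[-66,-132,0],[-73,-132,0],[-76,-132,0]])
t[:,2]=[147,120,90,80]
mv(t,94.85)
snap('scene','l1s',(290,170,150,130),5)"
```

```text
[-0.0006 -0.0011  0.041 ] [-0.0003 -0.0098  0.0949] [-0.     -0.0246  0.1547] [ 0.     -0.0309  0.1746] turn -0.005 rows 0.03175333002826682 at [405.6  18.9 167.5] [179.2   0.3  94.6]
```

View pics/l1s.png

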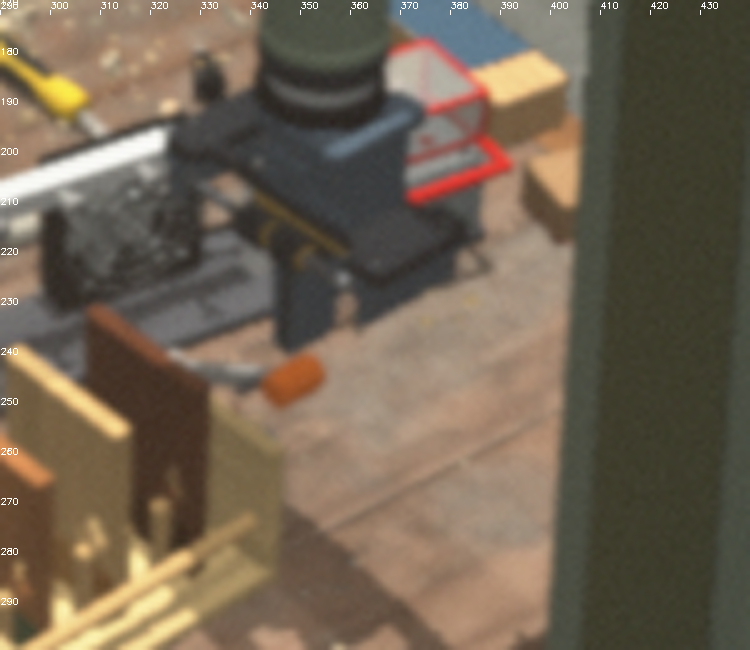

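Request:
arm_command([
  [1,0,-0.001,0.03,0],
  [1,0,-0.003,0.055,0],
  [1,0,-0.006,0.08,0],
  [1,0,-0.011,0.1,0],
  [1,0,-0.017,0.125,0],
  [1,0,-0.024,0.15,0],
  [1,0,-0.028,0.163,0],
  [1,0,-0.028,0.163,0],
])

```text
time_s: 42.58
ee_pos: [392.9, 17.5, 89.7]
ee_rot: [179.2, 0.3, 94.7]
force: [-12.4, -1.4, 29.8]
gripper_width: 0.4
```

```bash
python3 -c "
from h import *
s=env.state();print(s['force'],(s['ee_pos']-[456,155.3,0])@rot(CAR[2]))
snap('scene','l2s',(290,170,150,130),5)"
```

```text
[-12.37263552  -1.42268767  29.79350457] [ -74.53732638 -131.97208678   89.67834125]
```

View pics/l2s.png

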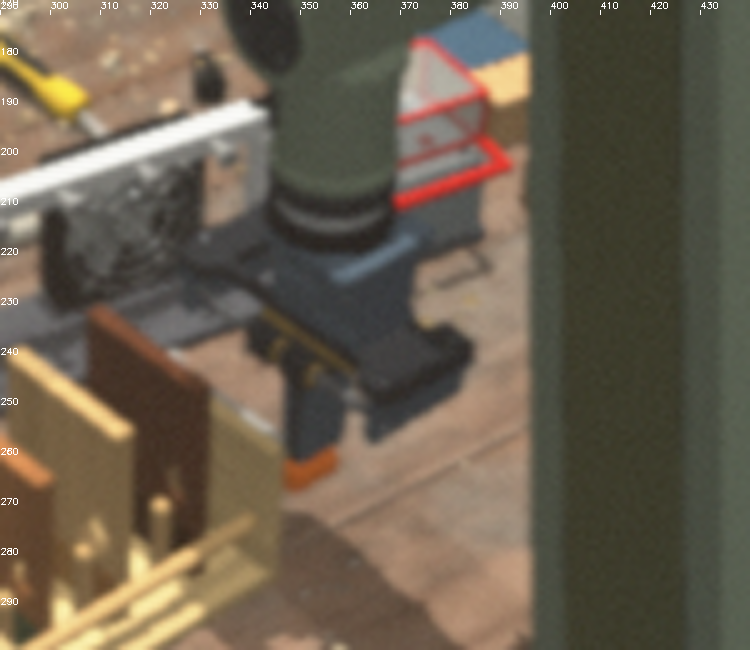

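Request:
arm_command([
  [1,0,-0.004,0.003,0],
  [1,0,-0.006,0.006,0],
  [1,0,-0.006,0.006,0],
  [1,0,-0.006,0.006,0],
])

```text
time_s: 42.97
ee_pos: [391.8, 17.5, 90.2]
ee_rot: [178.9, 0.3, 94.7]
force: [-4.8, 0.2, 20.4]
gripper_width: 0.6
```

```bash
python3 -c "
from h import *
s=env.state();print(s['force'],(s['ee_pos']-[456,155.3,0])@rot(CAR[2]))
snap('scene','l3s',(310,230,60,50),12);snap('top','l3',(190,220,190,110),4)"
```

```text
[-4.81940296  0.23770682 20.35591618] [ -75.59788913 -131.9175884    90.16940878]
```

View pics/l3s.png

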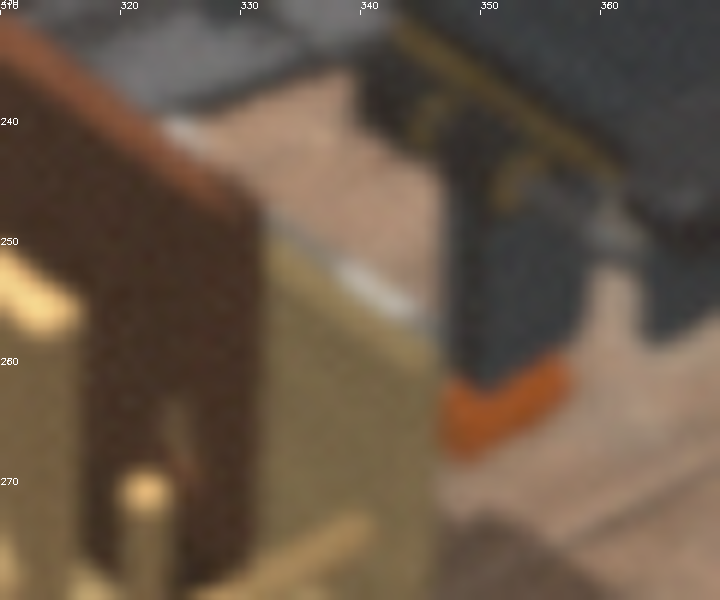

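View pics/l3.png

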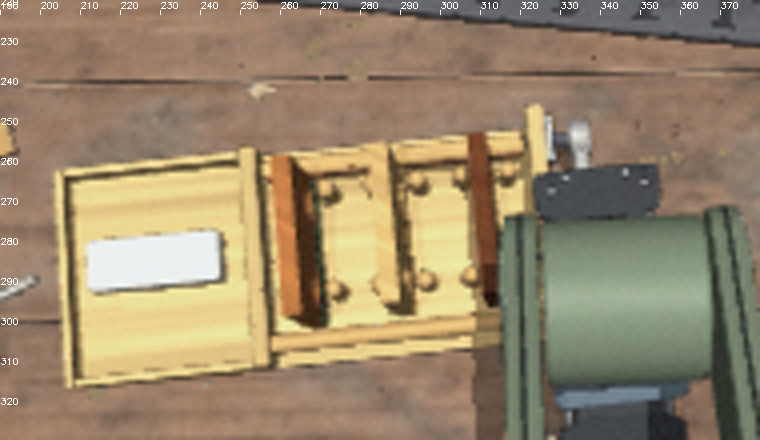

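```bash
python3 -c "
from h import *
for q in (0,.4,.45,.5,.56):
  a=.5-q
  x=51-125*np.cos(a);z=75+125*np.sin(a)
  print(q,round(x,1),round(z,1),proj(W(CAR,[[x-0,-128,z],[x-12,-128,z],[x,-110,z-12],[x,-146,z-12]]),'scene').round(1).tolist())
s=env.state();print(proj(s['ee_pos'],'scene'))"
```

```text
0 -58.7 134.9 [[347.8, 246.3], [350.5, 248.2], [343.2, 251.9], [351.9, 246.9]]
0.4 -73.4 87.5 [[350.4, 260.6], [353.2, 262.6], [345.9, 266.2], [354.4, 261.1]]
0.45 -73.8 81.2 [[350.4, 262.3], [353.2, 264.2], [346.0, 267.8], [354.4, 262.7]]
0.5 -74.0 75.0 [[350.3, 263.8], [353.1, 265.8], [345.9, 269.3], [354.4, 264.2]]
0.56 -73.8 67.5 [[350.2, 265.6], [352.9, 267.6], [345.8, 271.1], [354.2, 266.0]]
[[351.88276558 259.78279253]]
```

```bash
python3 -c "
from h import *
for n,p in (('green',[(190+285/4,220+156/4),(190+301/4,220+322/4)]),('oak',[(190+379/4,220+143/4),(190+395/4,220+307/4)]),('wal',[(190+478/4,220+133/4),(190+491/4,220+305/4)])):
  w=(back(p,162)-[456,155.3,0])@rot(CAR[2]);print(n,w.round(1),w.mean(0).round(1))"
```

```text
green [[ 42.9  59.2 162. ]
 [-60.8  57.3 162. ]] [ -9.   58.2 162. ]
oak [[ 45.1  -0.  162. ]
 [-57.7  -1.  162. ]] [ -6.3  -0.5 162. ]
wal [[ 45.  -62.3 162. ]
 [-62.5 -60.  162. ]] [ -8.8 -61.2 162. ]
```

Request:
arm_command([
  [1,0,0,0.004,0],
  [1,0,0,0.008,0],
  [1,0,0,0.01,0],
  [1,0,0,0.01,0],
])

```text
time_s: 43.4
ee_pos: [392.1, 17.5, 89.3]
ee_rot: [178.9, 0.4, 94.7]
force: [-12.9, -1.2, 35.6]
gripper_width: 0.7
```

```bash
python3 -c "
from h import *
for z in (40,80):
  w=(back([(250+642/8,243+328/8),(250+692/8,243+328/8),(250+660/8,243+360/8),(250+710/8,243+360/8)],z)-[456,155.3,0])@rot(CAR[2]);print(z,w.round(1).tolist())
"
```

```text
40 [[-26.4, -108.1, 40.0], [-28.2, -125.1, 40.0], [-37.9, -113.0, 40.0], [-39.7, -130.0, 40.0]]
80 [[-29.9, -107.4, 80.0], [-31.6, -123.9, 80.0], [-41.0, -112.2, 80.0], [-42.7, -128.7, 80.0]]
```

Request:
arm_command([
  [1,0,0,-0.008,0],
  [1,0,0,-0.008,0],
  [1,0,0,-0.008,0],
])

```text
time_s: 43.65
ee_pos: [393.5, 17.7, 95.8]
ee_rot: [178.6, 0.4, 94.7]
force: [-2.4, 0.6, 6.1]
gripper_width: 0.1
```

```bash
python3 -c "
from h import *
snap('scene','l4s',(310,230,60,50),12);print(env.state()['force'])"
```

```text
[-2.40570439 -0.36042586  6.98251694]
```

View pics/l4s.png

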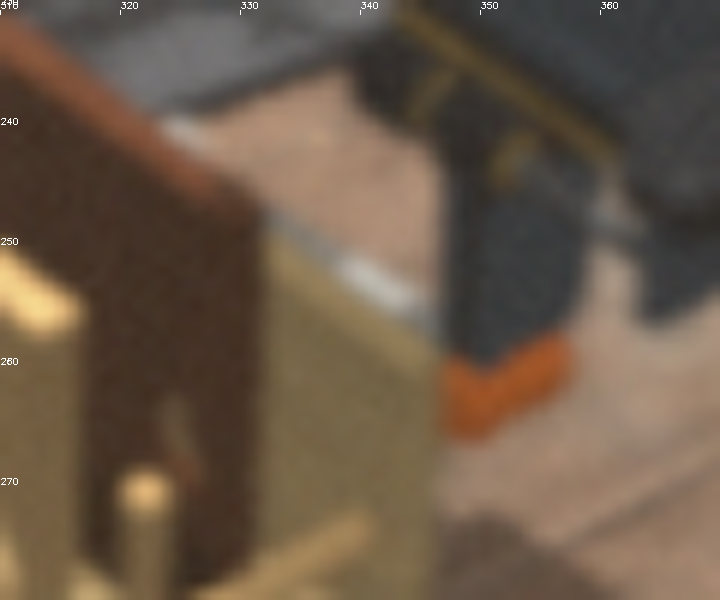

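Request:
arm_command([
  [1,0,0,-0.01,0],
  [1,0,0,-0.03,0],
  [1,0,0,-0.04,0],
  [1,0,0,-0.04,0],
  [1,0,0,-0.04,0],
])

```text
time_s: 44.12
ee_pos: [394.9, 17.9, 117.1]
ee_rot: [178.3, 0.4, 94.7]
force: [1.6, 0.6, 3.3]
gripper_width: 0.6
```

```bash
python3 -c "
from h import *
snap('scene','l5s',(310,220,60,50),12);print(env.state()['force'],env.state()['ee_pos'])"
```

```text
[2.28959875 0.14083364 3.64790065] [394.32494436  17.88787677 116.55375414]
```

View pics/l5s.png

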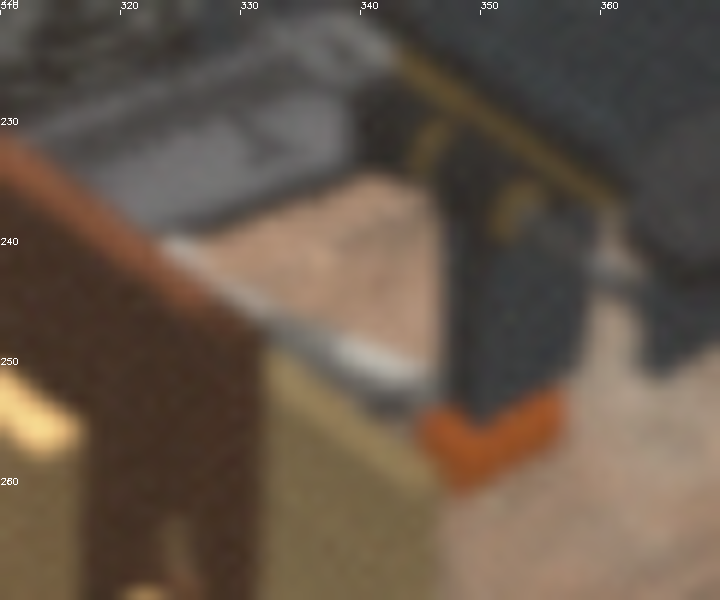

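```bash
python3 -c "
import cv2,numpy as np
o=[]
for n in('l0','l3'):
  f=cv2.imread(f'pics/{n}_full.png')[248:312,248:324]
  o.append(cv2.resize(f,None,fx=5.2,fy=8,interpolation=cv2.INTER_CUBIC))
cv2.imwrite('pics/cmp.png',np.hstack(o))"
```

```text
(no output)
```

View pics/cmp.png

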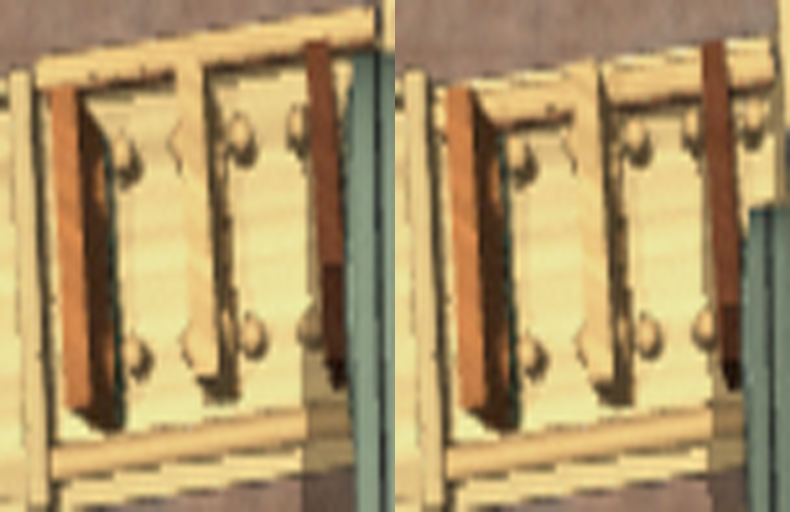

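```bash
python3 -c "
from h import *
t=W(CAR,[[-72,-128,0],[-74,-128,0],[-74,-128,0]])
t[:,2]=[100,90,82]
mv(t,94.85)"
```

```text
[0.0076 0.0012 0.0331] [ 0.0078 -0.0033  0.053 ] [ 0.0079 -0.0038  0.069 ] turn -0.002 rows 0.014697906504117595 at [394.3  17.9 116.6] [178.4   0.4  94.7]
```

Request:
arm_command([
  [1,0.004,0.001,0.02,0],
  [1,0.008,0,0.04,0],
  [1,0.008,-0.003,0.056,0],
  [1,0.008,-0.004,0.064,0],
  [1,0.008,-0.004,0.07,0],
  [1,0.008,-0.004,0.07,0],
])

```text
time_s: 44.67
ee_pos: [391.5, 21.0, 80.8]
ee_rot: [178.7, 0.4, 94.8]
force: [-0.8, -2.4, 6.6]
gripper_width: 0.4
```

Request:
arm_command([
  [1,0,0,-0.02,0],
  [1,0,0,-0.05,0],
  [1,0,0,-0.1,0],
  [1,0,0,-0.15,0],
  [1,0,0,-0.15,0],
])

```text
time_s: 45.08
ee_pos: [391.1, 21.5, 158.7]
ee_rot: [178.4, 0.4, 94.8]
force: [1.1, -0.6, -0.1]
gripper_width: 0.2
```

```bash
python3 -c "
from h import *
snap('scene','l6s',(290,190,120,100),6);print(env.state()['force'],env.state()['ee_pos'])"
```

```text
[-0.76030519  0.44661081 -1.22442971] [390.04159952  21.43532666 156.81943269]
```

View pics/l6s.png

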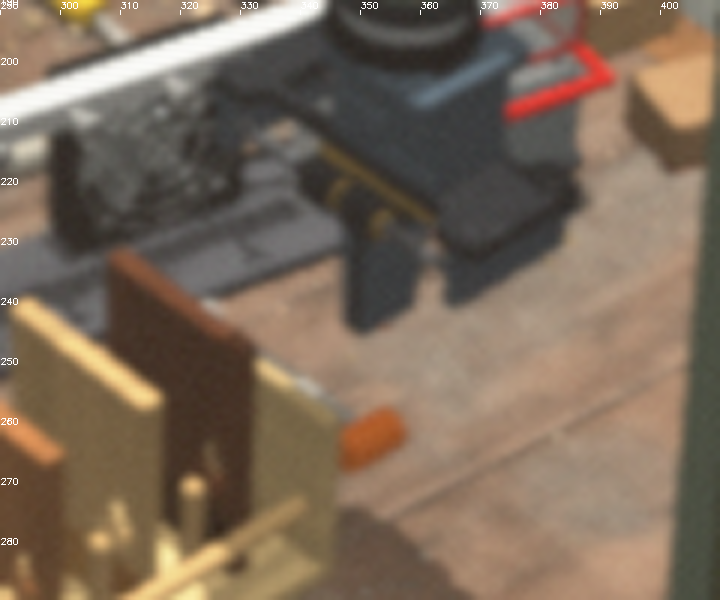

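Request:
arm_command([
  [1,0,0,-0.08,0],
  [1,0,0,-0.16,0],
  [1,-0.08,0,-0.2,0],
  [1,-0.16,0,-0.2,0],
  [1,-0.24,0,-0.2,0],
  [1,-0.32,0,-0.2,0],
  [1,-0.36,0,-0.2,0],
  [1,-0.36,0,-0.2,0],
])

```text
time_s: 45.8
ee_pos: [401.7, -160.5, 256.0]
ee_rot: [178.8, 0.4, 94.5]
force: [0.4, 0.6, -1.1]
gripper_width: 0.4
```

```bash
python3 -c "
from h import *
snap('scene','f1s',(180,170,200,150),4);snap('top','f1',(190,180,190,150),4);print(env.state()['force'],env.state()['ee_pos'])"
```

```text
[ 0.03258645  0.07746917 -0.76726271] [ 401.32775673 -157.25055902  256.20346867]
```

View pics/f1s.png

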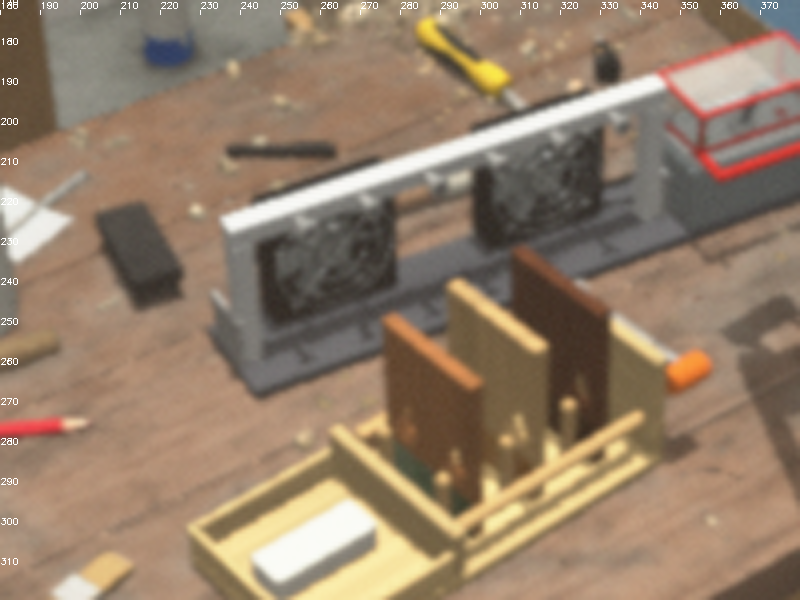

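View pics/f1.png

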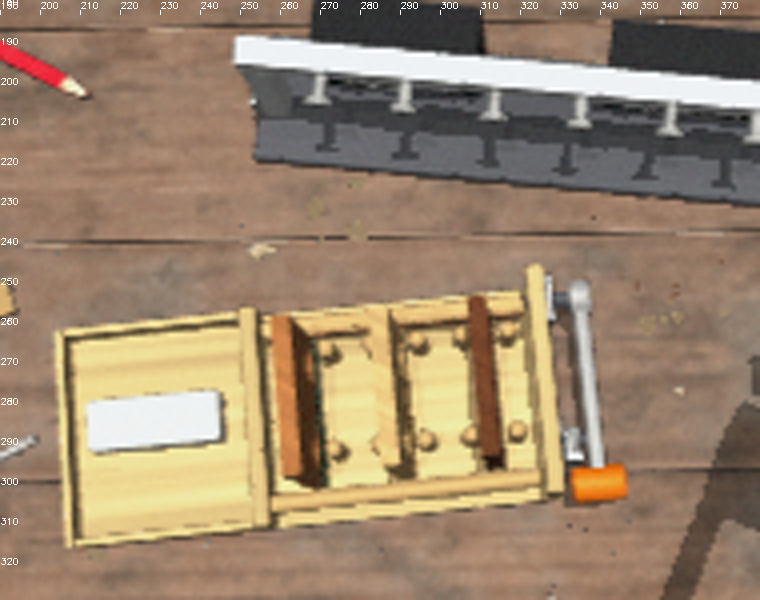

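View pics/f1_full.png

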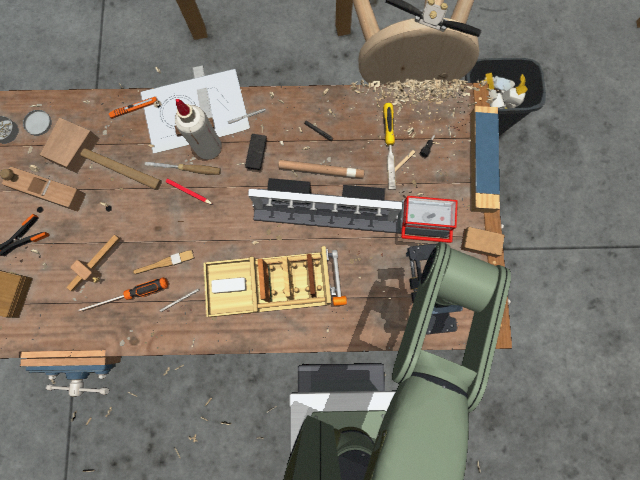

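```bash
python3 -c "
from workcell import env
print(env.job_done())"
```

```text
the job is handed in; nothing more can be done
None
```

The job is done and was handed in at about 46 s of the 208 s allowed; no verdict was reported.

**What I did**
- **Fan switch:** I gripped the guard's bar and lifted it, kept it propped between the fingers while one finger pushed the toggle over to off, and then let the guard drop shut.
- **Boards:** I drew all three boards off the studs. Walnut went into slot 1, oak into slot 2 and the green-foot board into slot 3.
- **Rubbing block:** It was knocked aside during the run and ended up too close to the lever knob for the gripper body to fit. I dragged it clear, gripped it again and laid it in the end tray.
- **Clamp lever:** The first press jammed at roughly 0.48 rad by my estimate, with about 35 N on the fingertips. I did not find the cause. I let it up, moved the fingertips 4 mm nearer the knob's middle and pressed again, and the catch then held.

**Last checks**
- The final pictures show the guard shut, the toggle leaning towards the red dot, the three boards upright in their slots, the block flat in the tray and the lever staying down untouched.
- The cork block, tape measure and glue brush were not moved in any picture I took. In the very last overhead picture the arm covered the tape measure and the pink look-alike, so those two were not checked at the very end.
- In pictures taken before the clamp went down, the board centres measured within 4 mm across and 9 mm along of the slot middles. I did not measure them again afterwards.
- The camera and contact positions disagreed by about 2 mm on the rack's depth; this caused no trouble.

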